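# Unbolt and peel a stuck rocker cover off a cylinder head

## Robot

A 6-joint arm with a two-finger parallel gripper is mounted at the origin on the work surface. World frame = base frame: x ahead of the robot, y to its left, z up, the work surface at z = 0. Lengths are in m, angles in rad, forces in N, time in s.
With the tool pointing down it reaches from about 0.35 to 0.975 m from the base axis. Payload 4.9 kg.
Tool frame: the origin (TCP) lies at the very end of the fingers, on their centre line; the grasp point (between the pads) lies 19 mm behind it (manip.grip_depth is the distance from the TCP to the grasp point, in m); z points along the fingers, x is the direction in which the jaws open and shut, and the axes are right-handed (so a half turn about z gives the same grasp; the last joint's range is limited). The gripper opens to 85 mm and grips with 20 to 120 N. Pads are 22 mm wide; open, the fingers measure 114 mm over their backs; the gripper's body (76 mm by 85 mm) begins 54 mm behind the grasp point. The pads swing forward as they close: fully open they stand 13 mm farther back than shut.
Start: joints at [1.155, 0.053, 1.613, -0, 1.476, -0.119], TCP at [0.183, 0.598, 0.231] pointing down, gripper open.
Joint ranges: [-3.01, 3.01], [-1.01, 2.22], [0.06, 2.58], [-1.02, 4.17], [0.09, 2.62], [-3.14, 3.14]. Speed limits (rad/s): [2.57, 2.57, 3.14, 3.14, 3.14, 3.14].

## Interface

Orientations are given as a unit quaternion [w, x, y, z].
In Python, from plant import manip gives the robot as it stands. The module is installed in compiled form; this text tells all that it offers.
- The arm moves only by the shell command python3 -m crank 'ROWS' [OPENING]. ROWS is JSON, a list of rows, each a list of 4 numbers: the shift along the tool's x, y, z in cm, then the turn about the tool's z in units of 6 degrees (1.0 is 6 degrees). A call has 1 to 10 rows; each row shifts and turns the commanded pose from where the row before left it, along the tool's axes as they then stand; what a row does not reach is not made up. A row lasts 1/12 s, in which the tool goes at most 41.7 mm and 7.16 degrees, less where a joint would pass 70% of its speed; a pose out of reach is approached as far as the arm can. A call with a gripper value outside its range is refused whole. OPENING is the opening, from 0 (shut) to 1 (fully open), set as the call begins (- or left out, the last holds). The fingers move at their own pace and stop on an object; the grip force is fixed at half the most. Time passes only in rows, so rows that do not move let the fingers close. It gives the time, the measured TCP pose, the force and the opening at its end, in the units of the state.
- manip.state(): the state, without advancing time (a new reading comes with each control period).
- manip.grab_frame(name): name is "scene" or "top" or "wrist"; returns a dict with "img" (420x560x3 uint8, red, green, blue), "intrinsics" (3x3 intrinsics, pixels), "position" and "orientation" of the camera in the world. Camera axes: x right, y up, looking along -z (the intrinsics and any distortion apply to the point x, -y, -z); pixel columns grow to the right and rows downward; lengths in m; the calibration is good to about 2 mm. A picture is of the moment at which its call begins. There is no depth.
- manip.job_done(): hands the job in, once; it reports no verdict.
The state is a dict: "time": time; "joint_pos": joint angles; "joint_vel": joint speeds; "joint_efforts": joint torques, N m; "tool_pos": TCP position; "tool_rot": TCP orientation; "contact_force": force on the tool from outside, world axes, zero at the start; "ft_torque": the same for the moment, N m; "gripper_width": opening from 0.0 (shut) to 1.0 (fully open).
Only numpy, scipy, OpenCV 4.12 (cv2) and the standard library are available. Lean on these libraries where they do the work, as an engineer would, in place of code of your own. Each camera call takes 0.05 s, during which the arm holds its last target.

## Task

Take the two loose bolts out of the middle line of the sheet-metal rocker cover and stand them in the two free holes of the drilled wooden bolt board, so that its rows are complete. Then take the cover by the breather box at its corner and peel it off: old sealant holds it at the corners, so raise that corner first while the diagonally opposite corner still sits down, and leave the gasket lying in place on the cylinder head. Finish while holding the cover still and roughly level over the head, about a hand's breadth (10 cm) above it; do not put it down or let go, and leave the other things on the bench alone.

Things in the scene. Friction and masses are not known exactly. Their poses are not given: they have to be found in the camera images.
- head_top (a point): the aluminium cylinder head (140 x 280 mm, fixed on the bench on two wooden strips), point in the middle of its flat top face, 100 mm above the bench. z up, y along the head's length, x across it. A kerb 12 mm high on the top face, inside the gasket, locates the cover with 1.5 mm play
- gasket_mid (a point): the loose black gasket frame (120 x 250 mm, 3 mm thick, 14 mm wide strips) between head and cover, point in the middle of the frame at half its thickness; it must stay on the head. It is not stuck, it only lies there
- cover_mid (a point): the dark pressed-steel rocker cover (0.4 kg), an upside-down tray: middle of its flange's underside, 103 mm above the bench. Flange 124 (x) by 254 (y) by 3 mm; dome 98 x 228 mm, its flat top 43 mm above the flange's underside. z up, y along its length, axes as the head's at the start. On the dome: filler cap in the middle (48 mm across, 28 mm tall), two bolts, the breather box
- breather (a point): the breather box, the part to take the cover by: a rectangular block 28 mm (x) by 32 mm (y) by 32 mm tall, fixed on the dome's top near a corner, 31 mm to -x and 94 mm to +y of the cover's middle, with a hose stub 14 mm thick on its +y side. The point is its centre, half-way up, 59 mm above the flange's underside; axes as the cover's
- corner_near (a point): lower flange corner of the cover next to the breather box (x -62, y +127 mm from the cover's middle); the one to raise first. Dried sealant holds the cover at four spots, at both long walls, 92 mm from the middle towards either end: each takes about 7 N and lets go for good once lifted about 6 mm there
- corner_beside (a point): lower flange corner at the same end of the cover as the breather box, other side (x +62, y +127)
- corner_opp (a point): lower flange corner diagonally opposite the breather box (x +62, y -127); it sits down until the first corner is up. Lifted by the breather box (15 to 20 N), the cover pivots on the flange edge of this end (y -127 mm); tilted so by 0.25 rad it is free at all four spots. Pulled straight up it would take nearly 30 N
- corner_along (a point): lower flange corner at the other end on the breather box's side (x -62, y -127)
- bolt_a_head (a point): loosened cover bolt, upright in a clearance hole in the dome's top, 55 mm from the cover's middle towards +y (the breather box's end). Hex head 14 mm across, 22 mm tall, on a washer 22 mm across and 3 mm thick that rests on the dome; shank 8 mm thick, 32 mm long below the washer. The point is the centre of the hex, 14 mm above the washer's underside; z up. It just lifts out
- bolt_b_head (a point): second loosened cover bolt, the same, 55 mm from the cover's middle towards -y
- hole_left (a point): free hole in the middle row of the bolt board, towards the board's +y: middle of the hole's mouth, at the board's top; x, y along the board's sides. The board is a timber block 164 (x) by 108 (y) by 40 mm high, fixed, with 3 x 2 holes at 54 mm pitch; the two outer rows are taken. Hole 12.5 mm wide, chamfered, 36 mm deep; a bolt stands in it with its washer on the board
- hole_right (a point): the other free hole of the board's middle row, 54 mm away towards the board's -y, the same
- flange_bolt0_head (a point): short bolt already standing in the board's hole at x -54, y -27 mm from the board's middle (54 mm pitch); hex 14 mm across, 10 mm tall on a 22 mm washer; the point is the centre of its hex, 8 mm above the board's top. Leave it
- flange_bolt1_head (a point): short bolt already standing in the board's hole at x 54, y -27 mm from the board's middle (54 mm pitch); hex 14 mm across, 10 mm tall on a 22 mm washer; the point is the centre of its hex, 8 mm above the board's top. Leave it
- flange_bolt2_head (a point): short bolt already standing in the board's hole at x -54, y 27 mm from the board's middle (54 mm pitch); hex 14 mm across, 10 mm tall on a 22 mm washer; the point is the centre of its hex, 8 mm above the board's top. Leave it
- flange_bolt3_head (a point): short bolt already standing in the board's hole at x 54, y 27 mm from the board's middle (54 mm pitch); hex 14 mm across, 10 mm tall on a 22 mm washer; the point is the centre of its hex, 8 mm above the board's top. Leave it
- ratchet: bystander, leave it: ratchet handle, black grip, 210 mm long, lying flat; origin on the bench under the middle
- scraper: bystander, leave it: gasket scraper with a wooden handle, about 200 mm long, lying flat; origin on the bench under the middle
- spray_can: bystander, leave it: plain aluminium spray can, 54 mm across, 140 mm tall; origin under its middle
- grease_jar: bystander, leave it: white jar with black lid, 72 mm across, 75 mm tall; origin under its middle
- spark_plug: bystander, leave it: spark plug standing on its end, 25 mm across, 82 mm tall; origin under its middle
- brush: bystander, leave it: wooden brush, 190 mm long, lying flat; origin under its middle

How it is judged:
By the outcome, as a careful person would: the job done as asked, in the order asked, and still so for the second after the job is handed in, while the arm keeps its last pose, push and grip.
It also fails if it takes over 69 s, if anything falls off the work surface, if the arm or the gripper's body presses on something with over 40 N, if the wrist force passes 120 N, or if a joint passes its speed limit or range.

## Working session

There is one attempt and no reset: what is moved stays moved. The work goes in short steps, Python scripts to look and compute and a shell command to move; the robot and the scene stay as the last step left them, time stands still between calls to the robot, and variables do not carry over. Pictures are saved under pics/ and viewed, and the job is handed in when it is done.

```bash
mkdir -p pics
python3 - <<'E'
from plant import manip
import cv2,numpy as np
print(manip.state())
for n in ("scene","top","wrist"):
    f=manip.grab_frame(n); cv2.imwrite(f"pics/{n}0.png",f["img"][:,:,::-1]); print(n,f["intrinsics"],f["position"],f["orientation"],[k for k in f])
E
```

```text
{'time': 0.0, 'joint_pos': array([ 1.15497947e+00,  5.33936757e-02,  1.61430458e+00,  8.69008753e-06,
        1.47600433e+00, -1.18978488e-01]), 'joint_vel': array([-1.56077836e-03,  2.25770145e-05,  6.67114161e-04,  1.51907029e-03,
        1.62996500e-04, -3.15870630e-04]), 'joint_efforts': array([-2.43578106e-04, -3.93684947e+01, -3.70177639e+01, -1.01689232e-04,
        6.94522445e-03,  1.15445249e-05]), 'tool_pos': array([0.18254005, 0.59709171, 0.23003388]), 'tool_rot': array([ 5.18601992e-04,  8.03896036e-01,  5.94768905e-01, -9.18707000e-04]), 'contact_force': array([ 0.40478102,  0.24956251, -0.0789815 ]), 'ft_torque': array([0.03668007, 0.03396784, 0.0446348 ]), 'gripper_width': 0.9943251496065805}
scene [[409.15900425   0.         284.45892889]
 [  0.         409.15900425 210.71936346]
 [  0.           0.           1.        ]] [ 1.14953717 -0.24602362  0.71491012] [0.77325701 0.34579828 0.21387258 0.48657545] ['img', 'intrinsics', 'position', 'orientation']
top [[417.33978656   0.         266.52570271]
 [  0.         417.33978656 208.79317396]
 [  0.           0.           1.        ]] [0.45578316 0.05846271 1.18127411] [-0.69569317 -0.04188115  0.04333033  0.71580686] ['img', 'intrinsics', 'position', 'orientation']
wrist [[363.16478011   0.         280.69435809]
 [  0.         363.16478011 205.27923388]
 [  0.           0.           1.        ]] [0.11984089 0.61618193 0.37170195] [ 0.79699661 -0.10597687 -0.07685915  0.58962529] ['img', 'intrinsics', 'position', 'orientation']
```

View pics/scene0.png

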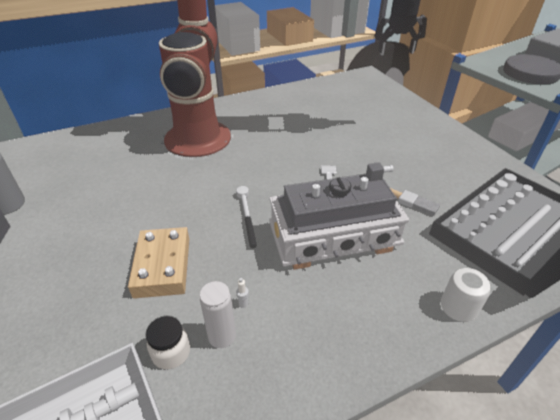

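View pics/top0.png

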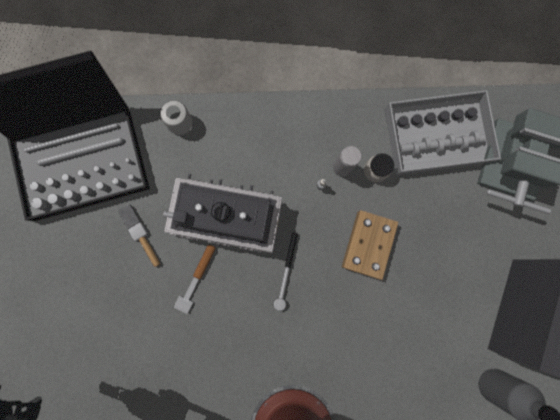

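View pics/wrist0.png

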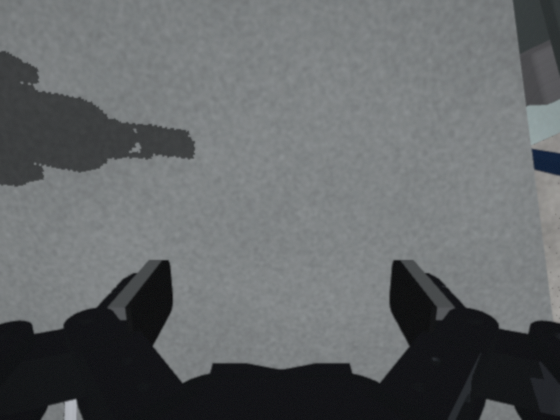

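The scene and top views show the cover at about (225,213) in top with its bolts at about (198,208) and (243,216), and the board at (371,245). Next I enlarge both areas.

```bash
cat > h.py <<'E'
import numpy as np,cv2
from scipy.spatial.transform import Rotation as R
def cam(f):
    q=np.array(f["orientation"]); M=R.from_quat(q[[1,2,3,0]]).as_matrix()
    return np.array(f["intrinsics"]),np.array(f["position"]),M
def ray(f,uv):
    K,p,M=cam(f); d=np.array([(uv[0]-K[0,2])/K[0,0],-(uv[1]-K[1,2])/K[1,1],-1.]); return p,M@d
def onz(f,uv,z):
    p,d=ray(f,uv); return p+d*(z-p[2])/d[2]
def tri(obs):
    A=np.zeros((3,3));b=np.zeros(3)
    for f,uv in obs:
        p,d=ray(f,uv); d=d/np.linalg.norm(d); P=np.eye(3)-np.outer(d,d); A+=P;b+=P@p
    x=np.linalg.solve(A,b); return x
def proj(f,X):
    K,p,M=cam(f); c=M.T@(np.array(X)-p); return np.array([K[0,2]+K[0,0]*c[0]/-c[2],K[1,2]+K[1,1]*c[1]/c[2]])
def crop(f,x0,y0,x1,y1,s,name):
    cv2.imwrite(name,cv2.resize(f["img"][y0:y1,x0:x1,::-1],None,fx=s,fy=s,interpolation=cv2.INTER_CUBIC))
E
python3 - <<'E'
from plant import manip; from h import *; import pickle
t=manip.grab_frame("top"); s=manip.grab_frame("scene"); pickle.dump((t,s),open("f0.pkl","wb"))
crop(t,155,165,295,265,5,"pics/tc.png"); crop(t,335,200,410,290,6,"pics/tb.png")
crop(s,255,140,415,280,5,"pics/sc.png"); crop(s,120,215,200,305,6,"pics/sb.png")
E
```

```text
(no output)
```

View pics/tc.png

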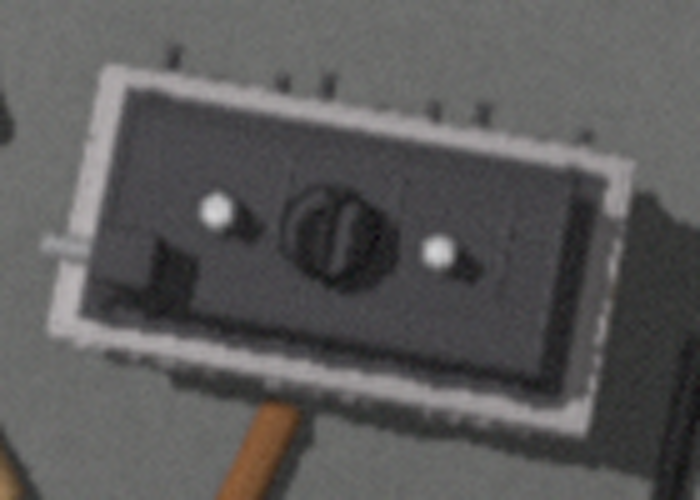

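View pics/tb.png

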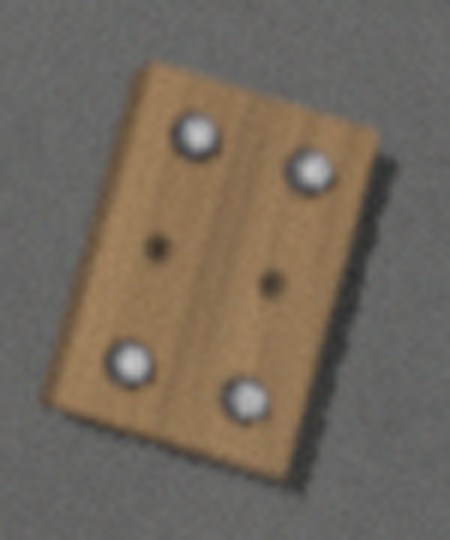

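View pics/sc.png

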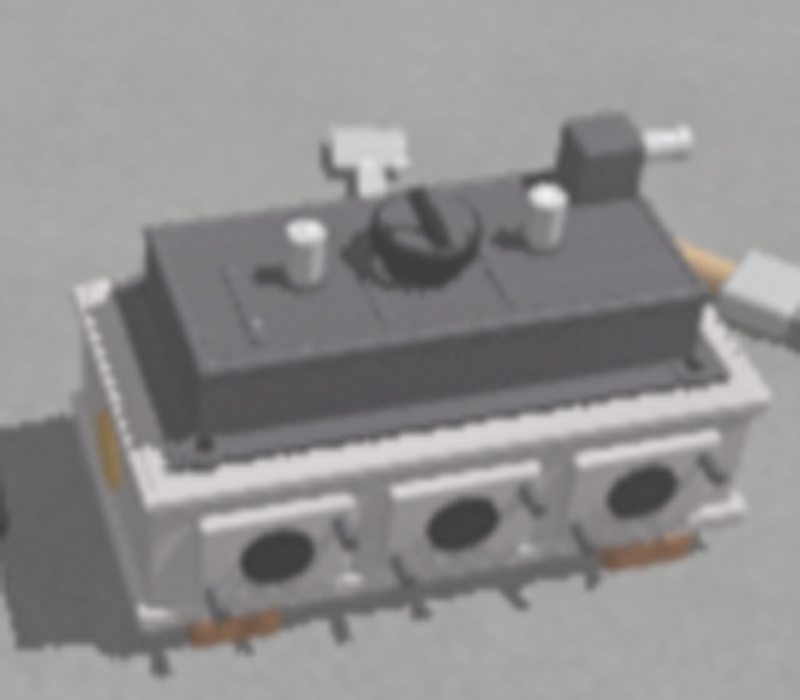

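View pics/sb.png

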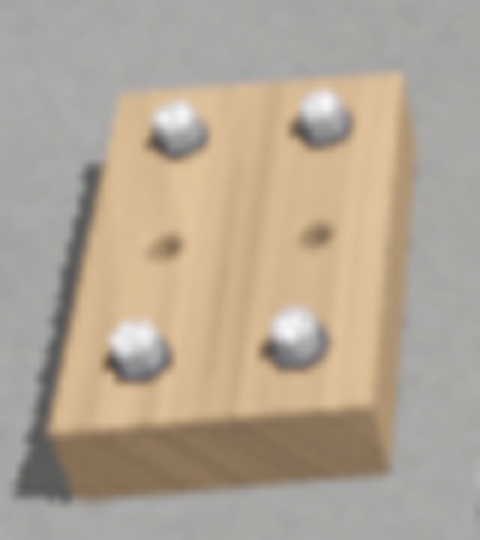

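```bash
cat > m0.py <<'E'
from h import *; import pickle
t,s=pickle.load(open("f0.pkl","rb"))
c=lambda u,v,x0,y0,k:np.array([x0+(u+.5)/k-.5,y0+(v+.5)/k-.5])
T=lambda u,v:c(u,v,155,165,5); TB=lambda u,v:c(u,v,335,200,6); S=lambda u,v:c(u,v,255,140,5); SB=lambda u,v:c(u,v,120,215,6)
def rep(n,a,b,z):
    print(n,"top",onz(t,a,z).round(4)[:2],"scene",onz(s,b,z).round(4)[:2],"tri",tri([(t,a),(s,b)]).round(4))
rep("A",T(217,210),S(549,193),.171); rep("B",T(438,252),S(306,232),.171)
rep("hl",TB(157,247),SB(317,236),.04); rep("hr",TB(271,284),SB(166,246),.04)
for n,a,b in(("f-top-left",(197,134),(298,333)),("f-topright",(312,171),(136,346)),("f-botl",(131,362),(324,113)),("f-botr",(246,399),(180,124))): rep(n,TB(*a),SB(*b),.051)
hc=[onz(t,T(*p),.1)[:2] for p in((112,70),(632,162),(588,432),(50,332))]
hc=np.array(hc); print(hc.round(4),hc.mean(0)); 
d=hc[0]+hc[3]-hc[1]-hc[2]; print("yaw of head y axis",np.degrees(np.arctan2(d[1],d[0])))
bc=np.array([onz(t,TB(*p),.04)[:2] for p in((152,63),(378,132),(290,478),(48,400))]); print(bc.round(4),bc.mean(0))
E
python3 m0.py
```

```text
A top [0.5883 0.2216] scene [0.5868 0.2231] tri [0.5882 0.2216 0.1725]
B top [0.5646 0.1143] scene [0.5652 0.1139] tri [0.5647 0.1143 0.1705]
hl top [ 0.4989 -0.2004] scene [ 0.4988 -0.2012] tri [ 0.4988 -0.2009  0.0398]
hr top [ 0.4806 -0.2513] scene [ 0.4799 -0.2521] tri [ 0.4805 -0.2517  0.0404]
f-top-left top [ 0.549  -0.2189] scene [ 0.551  -0.2192] tri [ 0.5492 -0.2193  0.049 ]
f-topright top [ 0.5307 -0.2699] scene [ 0.5327 -0.271 ] tri [ 0.5308 -0.2709  0.0488]
f-botl top [ 0.4474 -0.1834] scene [ 0.4488 -0.1838] tri [ 0.4474 -0.1837  0.0497]
f-botr top [ 0.4295 -0.234 ] scene [ 0.4313 -0.2343] tri [ 0.4295 -0.2343  0.0494]
[[0.6735 0.2877]
 [0.6168 0.0156]
 [0.4768 0.0429]
 [0.5363 0.3202]] [0.57583638 0.16658584]
yaw of head y axis 78.0515235884878
[[ 0.5831 -0.2028]
 [ 0.5484 -0.3044]
 [ 0.3936 -0.2545]
 [ 0.4314 -0.1474]] [ 0.48912427 -0.2272837 ]
```

```bash
cat > go.py <<'E'
# usage: go.py x y z yawdeg(of tool x, mod 180) -> shift in tool axes (cm) and turn units
import sys; from plant import manip; from h import *
s=manip.state(); q=s["tool_rot"]; M=R.from_quat(np.array(q)[[1,2,3,0]]).as_matrix()
X=np.array([float(v) for v in sys.argv[1:4]]); yaw=float(sys.argv[4]) if len(sys.argv)>4 else None
print("t",round(s["time"],2),"pos",s["tool_pos"].round(4),"w",round(float(s["gripper_width"]),3),"F",s["contact_force"].round(1),"yaw x",np.degrees(np.arctan2(M[1,0],M[0,0])).round(2),"z axis",M[:,2].round(3))
print("shift cm",(M.T@(X-s["tool_pos"])*100).round(2))
if yaw is not None:
    d=(yaw-np.degrees(np.arctan2(M[1,0],M[0,0]))+90)%180-90
    print("turn units (tool z)",round(float(-d/6),3), "q6",s["joint_pos"][5].round(2))
E
python3 go.py .5883 .2219 .26 -12.4
```

```text
t 0.25 pos [0.1827 0.5974 0.2307] w 0.999 F [ 0.4 -0.2 -0.5] yaw x 73.0 z axis [-0.    -0.001 -1.   ]
shift cm [-24.05  49.77  -2.91]
turn units (tool z) 14.233 q6 -0.12
```

```bash
python3 -m crank '[[-1.4,2.9,-0.3,0],[-1.4,2.9,-0.3,0],[-1.4,2.9,-0.3,0],[-1.4,2.9,-0.3,0],[-1.4,2.9,-0.3,0],[-1.4,2.9,-0.3,0],[-1.4,2.9,-0.3,0],[-1.4,2.9,-0.3,0],[-1.4,2.9,-0.3,0],[-1.4,2.9,-0.2,0]]' 0.4; python3 -m crank '[[-1.4,2.9,0,0],[-1.4,2.9,0,0],[-1.4,2.9,0,0],[-1.4,2.9,0,0],[-1.4,2.9,0,0],[-1.4,2.9,0,0],[-1.4,2.9,0,0],[0,0,0,1],[0,0,0,1],[0,0,0,1]]'; python3 -m crank '[[0,0,0,1],[0,0,0,1],[0,0,0,1],[0,0,0,1],[0,0,0,1],[0,0,0,1],[0,0,0,1],[0,0,0,1],[0,0,0,1],[0,0,0,1]]'; python3 -m crank '[[0,0,0,1],[0,0,0,0.2],[0,0,0,0]]'; python3 go.py .5883 .2219 .2 -12.4
python3 - <<'E'
from plant import manip; import cv2,pickle
f=manip.grab_frame("wrist"); cv2.imwrite("pics/w1.png",f["img"][:,:,::-1]); pickle.dump(f,open("w1.pkl","wb"))
E
```

```text
time: 1.08
tool_pos: [0.4201, 0.3778, 0.2606]
tool_rot: [-0.0, 0.804, 0.595, 0.0]
contact_force: [0.2, 1.1, -0.6]
gripper_width: 0.4
time: 1.92
tool_pos: [0.585, 0.2251, 0.2599]
tool_rot: [-0.0, 0.889, 0.459, -0.0]
contact_force: [0.1, -0.0, 0.2]
gripper_width: 0.401
time: 2.75
tool_pos: [0.5845, 0.2258, 0.2601]
tool_rot: [0.0, 0.999, -0.046, -0.0]
contact_force: [-0.6, -0.2, 0.5]
gripper_width: 0.4
time: 3.0
tool_pos: [0.5845, 0.2258, 0.2601]
tool_rot: [0.0, 0.994, -0.106, -0.0]
contact_force: [-0.9, 0.6, 0.3]
gripper_width: 0.4
t 3.0 pos [0.5845 0.2258 0.2601] w 0.4 F [-0.9  0.6  0.3] yaw x -12.12 z axis [-0. -0. -1.]
shift cm [0.45 0.31 6.01]
turn units (tool z) 0.046 q6 0.46
```

View pics/w1.png

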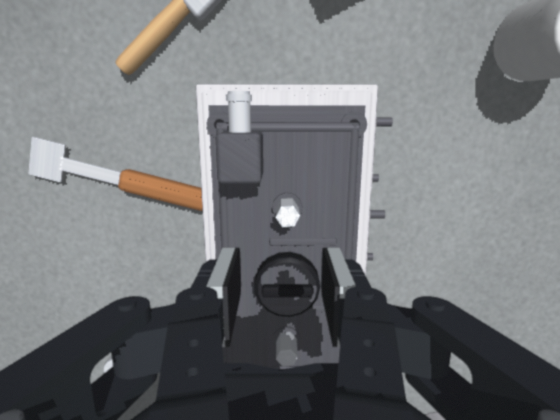

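Run:
```python
from h import *; import pickle
f=pickle.load(open("w1.pkl","rb")); t,s=pickle.load(open("f0.pkl","rb"))
print(f["position"])
im=f["img"]; g=cv2.cvtColor(im,cv2.COLOR_RGB2GRAY)
m=np.zeros_like(g); m[195:235,270:305]=(g[195:235,270:305]>170); 
n,l,st,c=cv2.connectedComponentsWithStats(m); print(st,c)
i=1+st[1:,4].argmax(); print("wrist bolt A",onz(f,c[i],.171).round(4),"tri top+wrist",tri([(f,c[i]),(t,(198.0,206.6))]).round(4))
for n,X in(("A",(.5882,.222,.171)),): print(proj(f,X))
print("breather top",onz(f,(240,159),.178).round(4), "pred", )
a=np.radians(-12.4); ex=np.array([np.cos(a),np.sin(a)]);ey=np.array([-ex[1],ex[0]])
mid=np.array([.5764,.1681]); print(mid-.031*ex+.094*ey, proj(f,[*(mid-.031*ex+.094*ey),.178]))
crop(f,190,80,390,250,4,"pics/w1c.png")
```

```text
[0.59826743 0.28961251 0.40163697]
[[     0      0    560    420 234812]
 [   276    205     24     22    388]] [[279.48670852 209.49014105]
 [287.54381443 215.46649485]]
wrist bolt A [0.5881 0.221  0.171 ] tri top+wrist [0.5881 0.2214 0.1723]
[287.40516658 214.03018698]
breather top [0.5672 0.2648 0.178 ] pred
[0.56630828 0.26656399] [237.91081608 156.53873438]
```

View pics/w1c.png

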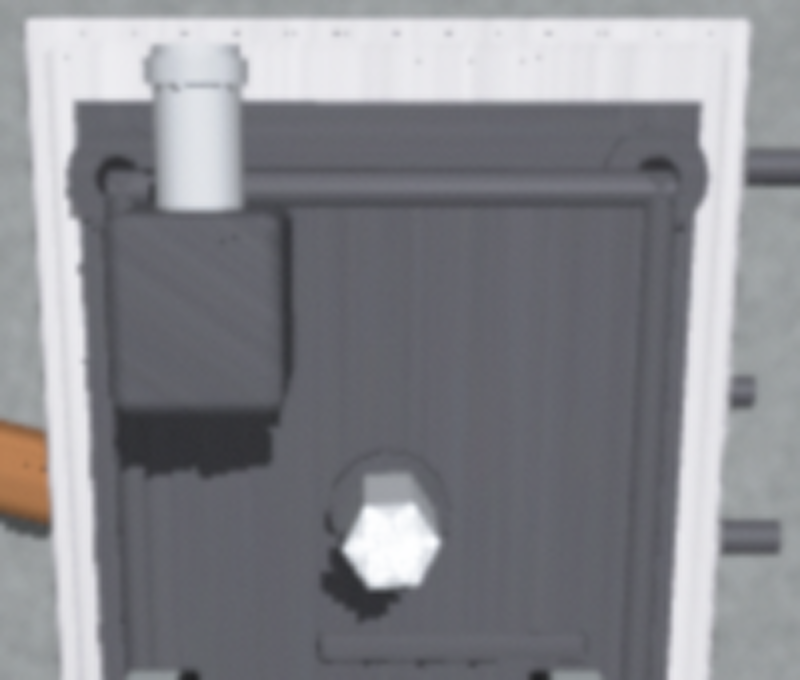

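The wrist view shows bolt A's hex at (288,215), with its corners pointing along the jaw axis. I turn the jaws 30° so they close on flats.

```bash
python3 -m crank '[[0,0,0,-1],[0,0,0,-1],[0,0,0,-1],[0,0,0,-1],[0,0,0,-0.95],[0,0,0,0]]'; python3 go.py .5882 .2216 .152 17.6
```

```text
time: 3.55
tool_pos: [0.5846, 0.2259, 0.2603]
tool_rot: [0.0, 0.988, 0.154, -0.0]
contact_force: [0.4, 0.2, 0.0]
gripper_width: 0.403
t 3.55 pos [0.5846 0.2259 0.2603] w 0.403 F [0.4 0.2 0. ] yaw x 17.68 z axis [-0. -0. -1.]
shift cm [ 0.21  0.52 10.83]
turn units (tool z) 0.014 q6 -0.06
```

```bash
python3 -m crank '[[0.21,0.52,1,0],[0,0,2,0],[0,0,2,0],[0,0,2,0],[0,0,1.5,0],[0,0,1.2,0],[0,0,0.8,0],[0,0,0.3,0],[0,0,0,0],[0,0,0,0]]'; python3 -m crank '[[0,0,0,0],[0,0,0,0],[0,0,0,0],[0,0,0,0],[0,0,0,0],[0,0,0,0]]' 0; python3 go.py .5882 .2216 .152 17.6
python3 - <<'E'
from plant import manip; import cv2,pickle
f=manip.grab_frame("wrist"); cv2.imwrite("pics/w2.png",f["img"][:,:,::-1]); pickle.dump(f,open("w2.pkl","wb"))
E
```

```text
time: 4.38
tool_pos: [0.5888, 0.2217, 0.1532]
tool_rot: [-0.0, 0.988, 0.152, 0.001]
contact_force: [-0.1, 0.3, 0.1]
gripper_width: 0.402
time: 4.88
tool_pos: [0.589, 0.2218, 0.1539]
tool_rot: [-0.0, 0.988, 0.152, 0.001]
contact_force: [-0.1, 1.3, 5.7]
gripper_width: 0.131
t 4.88 pos [0.589  0.2218 0.1539] w 0.131 F [-0.1  1.3  5.7] yaw x 17.49 z axis [ 0.003  0.001 -1.   ]
shift cm [-0.09 -0.01  0.19]
turn units (tool z) -0.018 q6 -0.06
```

View pics/w2.png

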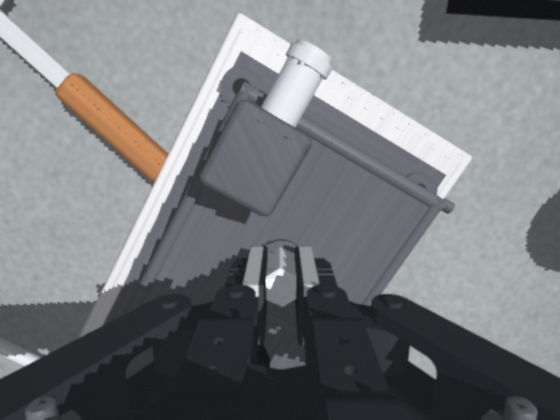

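The fingers have stopped around the hex, at about (282,270), with a slight upward push. I lift gently and check.

```bash
python3 -m crank '[[0,0,-0.3,0],[0,0,-0.6,0],[0,0,-1.1,0],[0,0,-1,0],[0,0,-1.5,0],[0,0,-1.5,0],[0,0,-1.5,0],[0,0,-1,0],[0,0,0,0],[0,0,0,0]]'; python3 go.py .4985 -.201 .24
python3 - <<'E'
from plant import manip; from h import *
f=manip.grab_frame("scene"); crop(f,200,60,420,280,3,"pics/s3.png")
f=manip.grab_frame("wrist"); crop(f,200,220,360,380,4,"pics/w3.png")
E
```

```text
time: 5.77
tool_pos: [0.5887, 0.2217, 0.2387]
tool_rot: [-0.0, 0.988, 0.152, 0.001]
contact_force: [-0.0, 0.2, -0.4]
gripper_width: 0.132
t 5.77 pos [0.5887 0.2217 0.2387] w 0.132 F [-0.   0.2 -0.4] yaw x 17.49 z axis [ 0.002  0.    -1.   ]
shift cm [-21.31  37.6   -0.17]
```

View pics/s3.png

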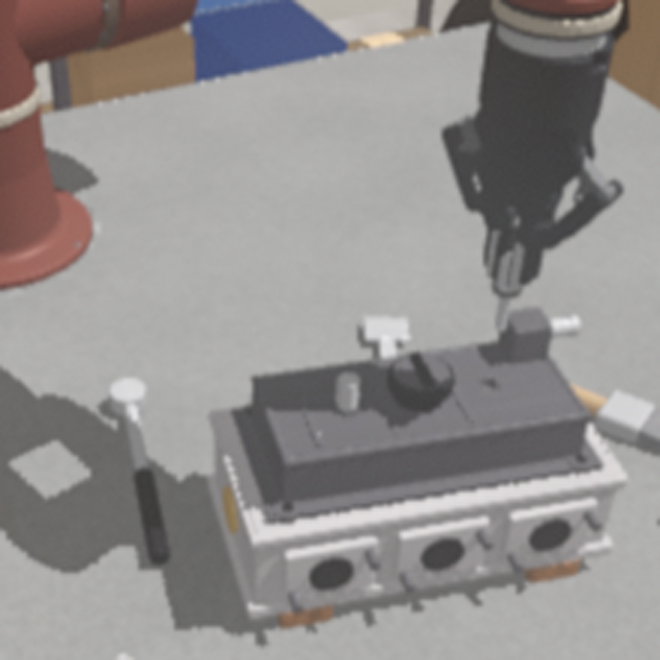

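View pics/w3.png

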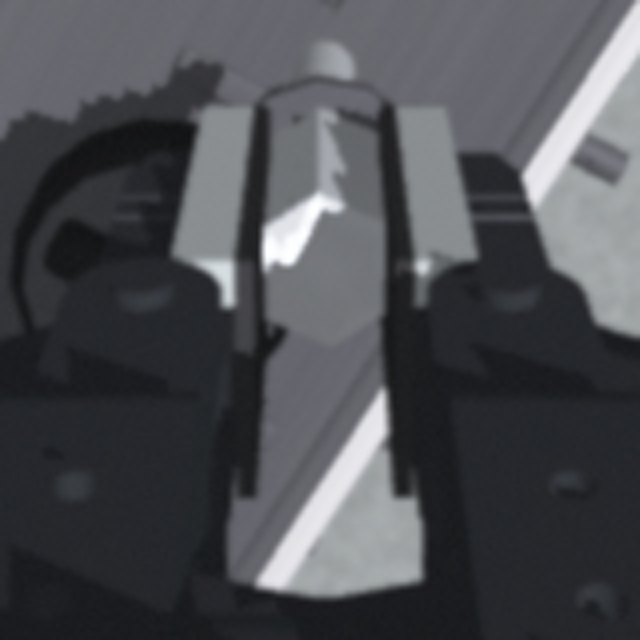

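Run:
```python
from plant import manip; from h import *
f=manip.grab_frame("wrist"); s=manip.state(); M=R.from_quat(np.array(s["tool_rot"])[[1,2,3,0]]).as_matrix()
z=s["tool_pos"][2]
for n,(u,v),h in(("hextop",(327,273),.0171),("tipbottom-ish",(328,40),-.040),("washer upper far edge",(326,78),-.0025)):
    uv=(200+(u+.5)/4-.5,220+(v+.5)/4-.5); X=onz(f,uv,z+h); print(n,X.round(4),(M.T@(X-s["tool_pos"])*1000).round(1))
    
for h in(.0171,-.04): print(proj(f,s["tool_pos"]+M@np.array([0,0,-h])))
```

```text
hextop [0.588  0.2206 0.253 ] [  0.1   0.9 -17.1]
tipbottom-ish [0.587  0.2242 0.1959] [ 0.4 -2.9 40. ]
washer upper far edge [0.5842 0.2324 0.2334] [  0.1 -11.5   2.5]
[281.03315783 285.80383486]
[280.89500997 234.74158368]
```

```bash
python3 -m crank '[[-0.8,1.4,0,0],[-1.5,2.7,0,0],[-2,3.5,0,0],[-2,3.5,0,0],[-2,3.5,0,0],[-2,3.5,0,0],[-2,3.5,0,0],[-2,3.5,0,0],[-2,3.5,0,0],[-2,3.5,0,0]]'; python3 -m crank '[[-1.5,2.7,0,0],[-1,1.8,0,0],[-0.5,1,0,0],[0,0,0,0],[0,0,0,0],[0,0,0,0]]'; python3 go.py .4983 -.2006 .10
python3 - <<'E'
from plant import manip; from h import *; import pickle
f=manip.grab_frame("wrist"); cv2.imwrite("pics/w4.png",f["img"][:,:,::-1]); pickle.dump(f,open("w4.pkl","wb"))
E
```

```text
time: 6.75
tool_pos: [0.5084, -0.1417, 0.2365]
tool_rot: [-0.0, 0.988, 0.152, -0.001]
contact_force: [0.2, 0.2, -0.6]
gripper_width: 0.131
time: 7.25
tool_pos: [0.4981, -0.2, 0.2369]
tool_rot: [-0.0, 0.988, 0.153, -0.0]
contact_force: [0.6, 0.3, 0.3]
gripper_width: 0.131
t 7.25 pos [ 0.4981 -0.2     0.2369] w 0.131 F [0.6 0.3 0.3] yaw x 17.56 z axis [-0.     0.001 -1.   ]
shift cm [ 0.    0.08 13.69]
```

View pics/w4.png

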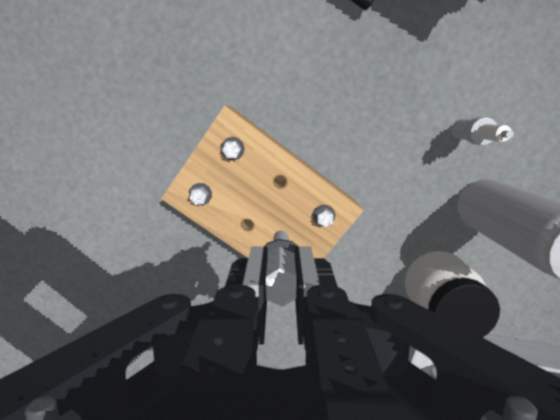

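Run:
```python
from h import *; import pickle
f=pickle.load(open("w4.pkl","rb"))
for n,X in(("l",(.4985,-.201,.04)),("r",(.4804,-.2519,.04))): print(n,proj(f,X))
for p in((280,182),(247.5,225)): print(onz(f,p,.04).round(4))
crop(f,210,140,360,250,5,"pics/w4c.png")
```

```text
l [281.18951839 180.0618062 ]
r [247.85941588 223.38447511]
[ 0.498  -0.2031  0.04  ]
[ 0.4805 -0.2536  0.04  ]
```

View pics/w4c.png

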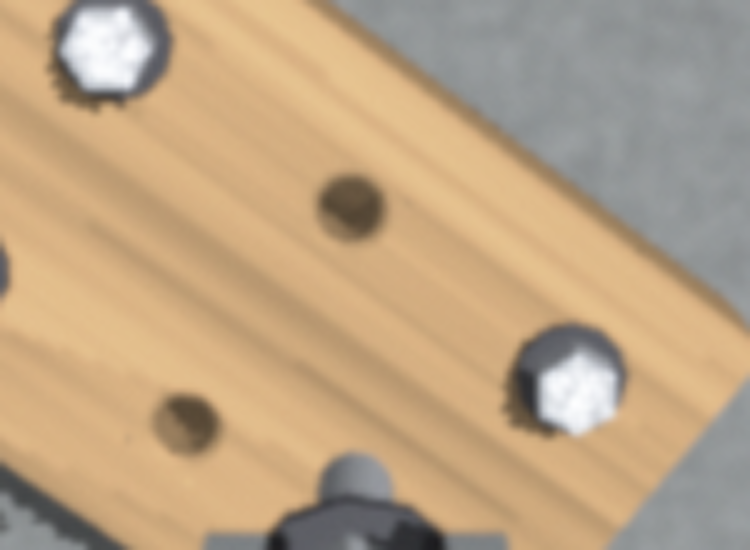

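```bash
python3 -m crank '[[0,0.15,1,0],[0,0,2,0],[0,0,2.5,0],[0,0,2.5,0],[0,0,2.5,0],[0,0,2,0],[0,0,1.2,0],[0,0,0.5,0],[0,0,0,0],[0,0,0,0]]'; python3 go.py .4983 -.2015 .075
python3 - <<'E'
from plant import manip; from h import *; import pickle
D={n:manip.grab_frame(n) for n in("wrist","scene","top")}; pickle.dump(D,open("d5.pkl","wb"))
crop(D["wrist"],210,140,360,300,5,"pics/w5.png");crop(D["scene"],110,150,230,310,4,"pics/s5.png")
E
```

```text
time: 8.13
tool_pos: [0.4992, -0.2025, 0.0961]
tool_rot: [0.0, 0.988, 0.152, 0.001]
contact_force: [-0.6, -0.1, -0.3]
gripper_width: 0.136
t 8.13 pos [ 0.4992 -0.2025  0.0961] w 0.136 F [-0.6 -0.1 -0.3] yaw x 17.53 z axis [ 0.001 -0.001 -1.   ]
shift cm [-0.06 -0.13  2.11]
```

View pics/w5.png

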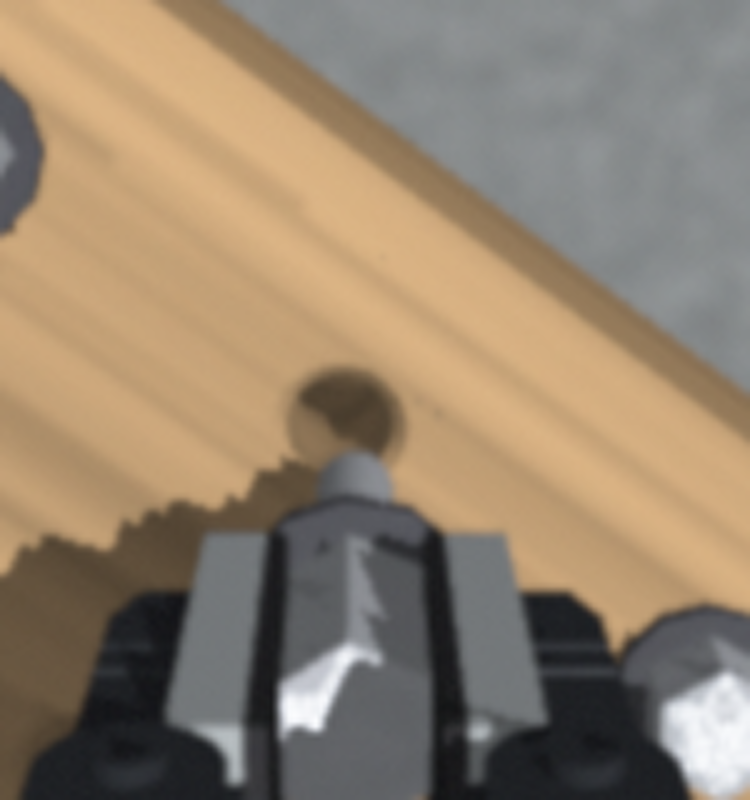

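View pics/s5.png

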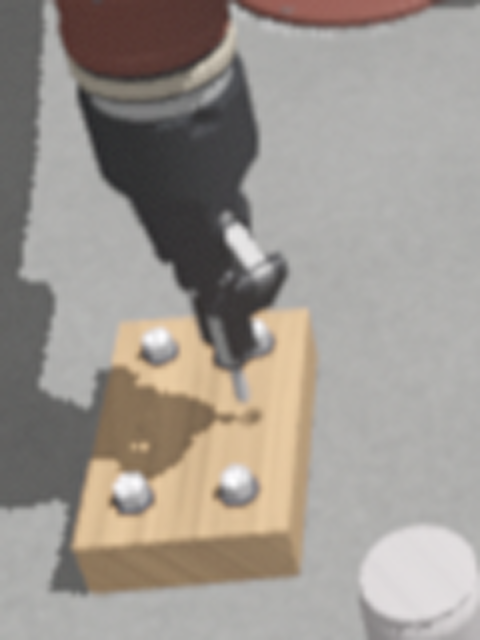

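Run:
```python
from h import *; import pickle
D=pickle.load(open("d5.pkl","rb")); f=D["wrist"]; s=D["scene"]
q=[0,.988,.152,.001]; M=R.from_quat(np.array(q)[[1,2,3,0]]).as_matrix(); P=np.array([.4992,-.2025,.0961])
c=lambda u,v,x0,y0,k:(x0+(u+.5)/k-.5,y0+(v+.5)/k-.5)
for n,X in(("hole w",onz(f,c(347,417,210,140,5),.04)),("tip far edge w",onz(f,c(354,453,210,140,5),.056)),("tip w scene",onz(s,c(243,401,110,150,4),.0561)),("hole scene",onz(s,c(252,417,110,150,4),.04)),("top hole pred",np.array([.4986,-.2010,.04]))): print(n,X.round(4),(M.T@(X-P)*1000).round(1))
```

```text
hole w [ 0.4976 -0.2015  0.04  ] [-1.4 -1.4 56.1]
tip far edge w [ 0.498  -0.2002  0.056 ] [-0.5 -2.6 40.1]
tip w scene [ 0.5008 -0.2033  0.0561] [ 1.2  1.3 40. ]
hole scene [ 0.4989 -0.2008  0.04  ] [ 0.1 -1.8 56.1]
top hole pred [ 0.4986 -0.201   0.04  ] [-0.2 -1.6 56.1]
```

```bash
python3 -m crank '[[-0.1,-0.29,0,0],[0,0,0,0],[0,0,0,0],[0,0,0.5,0],[0,0,0.7,0],[0,0,0.4,0],[0,0,0.4,0],[0,0,0,0]]'; python3 go.py .4983 -.2000 .048
```

```text
time: 8.95
tool_pos: [0.4961, -0.1999, 0.0739]
tool_rot: [-0.0, 0.988, 0.152, -0.001]
contact_force: [0.8, -1.5, -1.4]
gripper_width: 0.132
t 8.95 pos [ 0.4961 -0.1999  0.0739] w 0.132 F [ 0.8 -1.5 -1.4] yaw x 17.49 z axis [-0.001  0.001 -1.   ]
shift cm [0.21 0.08 2.59]
```

```bash
python3 -m crank '[[0,0,0,0],[0,0,0,0]]'
python3 - <<'E'
from plant import manip; from h import *; import pickle
D={n:manip.grab_frame(n) for n in("wrist","scene")}; 
crop(D["wrist"],210,190,360,300,5,"pics/w6.png");crop(D["scene"],120,200,220,310,5,"pics/s6.png")
E
```

```text
time: 9.12
tool_pos: [0.4966, -0.2001, 0.0752]
tool_rot: [-0.0, 0.988, 0.152, -0.0]
contact_force: [0.4, -0.7, -0.8]
gripper_width: 0.134
```

View pics/w6.png

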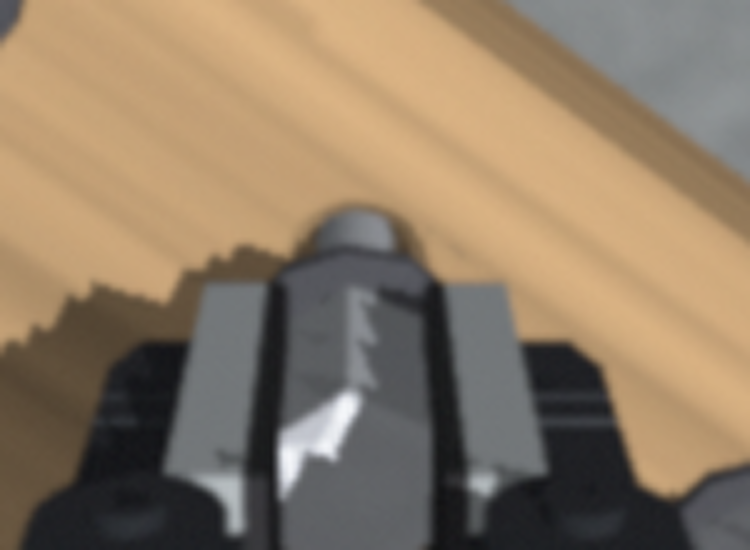

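View pics/s6.png

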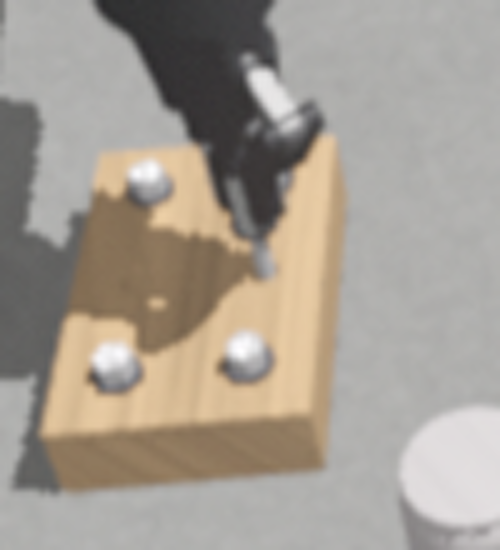

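The tip has entered the left hole, sitting towards its far edge, so I shift slightly back and go down.

```bash
python3 -m crank '[[0.06,0.13,0,0],[0,0,0.3,0],[0,0,0.5,0],[0,0,0.5,0],[0,0,0.5,0],[0,0,0.4,0],[0,0,0.2,0],[0,0,0,0],[0,0,0,0]]'; python3 go.py .4983 -.2000 .048
```

```text
time: 9.97
tool_pos: [0.4976, -0.201, 0.0511]
tool_rot: [-0.0, 0.988, 0.152, -0.0]
contact_force: [-0.1, -0.2, -0.3]
gripper_width: 0.131
t 9.97 pos [ 0.4976 -0.201   0.0511] w 0.131 F [-0.1 -0.2 -0.3] yaw x 17.5 z axis [-0.  0. -1.]
shift cm [ 0.1  -0.08  0.31]
```

```bash
python3 -m crank '[[0,0,0.2,0],[0,0,0.1,0],[0,0,0,0],[0,0,0,0]]'; python3 -m crank '[[0,0,0,0],[0,0,0,0],[0,0,0,0],[0,0,0,0]]' 0.3;  python3 -m crank '[[0,0,-0.5,0],[0,0,-1.5,0],[0,0,-2,0],[0,0,-2.5,0],[0,0,-3,0],[0,0,-2.5,0],[0,0,-2.5,0],[0,0,-1.5,0],[0,0,0,0]]'; python3 go.py .5647 .1143 .2
python3 - <<'E'
from plant import manip; from h import *; import pickle
D={n:manip.grab_frame(n) for n in("wrist","scene")}; 
crop(D["wrist"],160,100,360,260,4,"pics/w7.png");crop(D["scene"],120,200,220,310,5,"pics/s7.png")
E
```

```text
time: 10.3
tool_pos: [0.4977, -0.2011, 0.0483]
tool_rot: [0.0, 0.988, 0.152, 0.0]
contact_force: [0.3, -0.2, -0.1]
gripper_width: 0.134
time: 10.63
tool_pos: [0.4978, -0.2012, 0.0485]
tool_rot: [0.0, 0.988, 0.152, 0.0]
contact_force: [-0.3, 1.3, 1.5]
gripper_width: 0.304
time: 11.38
tool_pos: [0.4998, -0.2023, 0.2138]
tool_rot: [0.003, 0.988, 0.152, 0.003]
contact_force: [-0.4, -0.3, 0.1]
gripper_width: 0.293
t 11.38 pos [ 0.4998 -0.2023  0.2138] w 0.293 F [-0.4 -0.3  0.1] yaw x 17.5 z axis [ 0.008 -0.004 -1.   ]
shift cm [ 15.7  -28.26   1.29]
```

View pics/w7.png

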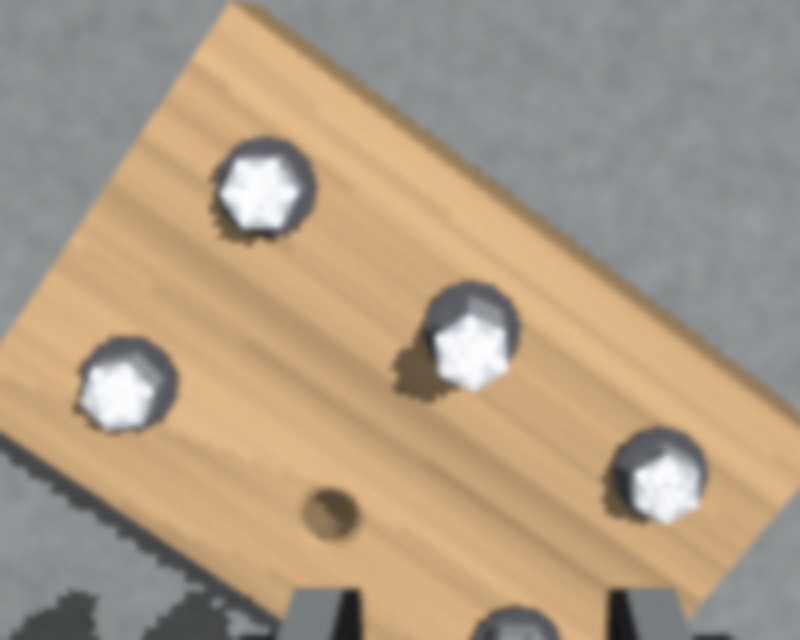

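View pics/s7.png

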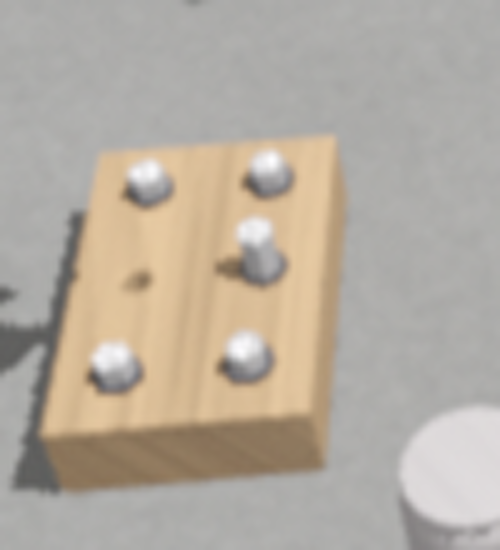

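Bolt A now stands in the left hole, with its washer on the board at (265,265) in the scene crop. On to bolt B.

```bash
python3 -m crank '[[0.9,-1.6,-1,0],[1.6,-2.9,-1,0],[1.9,-3.4,-1,0],[1.9,-3.4,-1,0],[1.9,-3.4,0,0],[1.9,-3.4,0,0],[1.9,-3.4,0,0],[1.6,-2.9,0,0],[1.2,-2.2,0,0],[0.8,-1.4,0,0]]' 0.4; python3 -m crank '[[0.1,-0.2,0,0],[0,0,0,0],[0,0,0,0],[0,0,0,0]]'; python3 go.py .5652 .1143 .2
python3 - <<'E'
from plant import manip; from h import *; import pickle
f=manip.grab_frame("wrist"); crop(f,160,100,360,260,4,"pics/w8.png"); pickle.dump(f,open("w8.pkl","wb")); print(proj(f,(.565,.1143,.171)))
E
```

```text
time: 12.32
tool_pos: [0.5612, 0.1155, 0.2454]
tool_rot: [-0.0, 0.988, 0.153, -0.002]
contact_force: [0.0, -0.3, 0.2]
gripper_width: 0.404
time: 12.65
tool_pos: [0.5622, 0.114, 0.2474]
tool_rot: [0.0, 0.988, 0.151, -0.001]
contact_force: [1.0, -0.6, 0.2]
gripper_width: 0.399
t 12.65 pos [0.5622 0.114  0.2474] w 0.399 F [ 1.  -0.6  0.2] yaw x 17.43 z axis [-0.001 -0.    -1.   ]
shift cm [0.3  0.06 4.74]
[285.73500773 216.18794085]
```

View pics/w8.png

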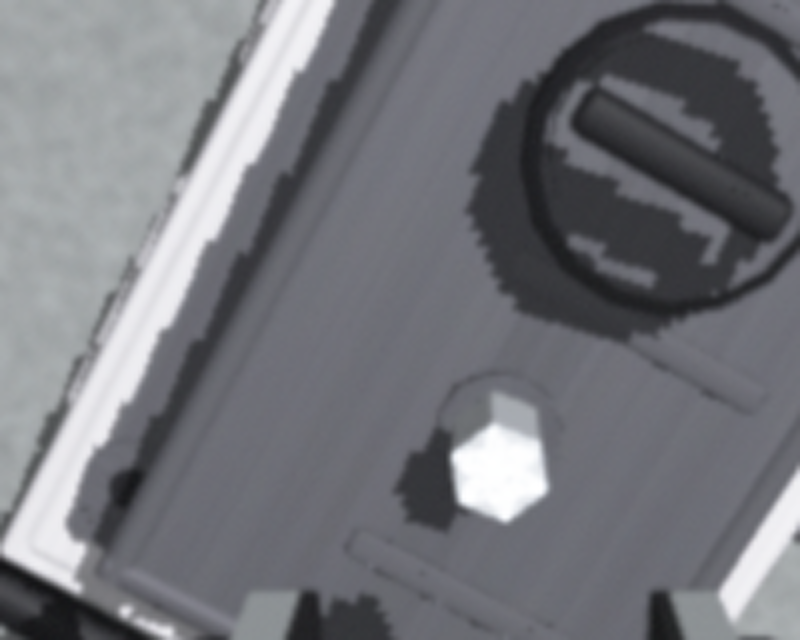

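```bash
python3 -m crank '[[0.3,0.06,0,0],[0,0,0,-1],[0,0,1,0],[0,0,2,0],[0,0,2,0],[0,0,2,0],[0,0,1.3,0],[0,0,0.8,0],[0,0,0.2,0],[0,0,0,0]]'; python3 go.py .5652 .1143 .153
```

```text
time: 13.53
tool_pos: [0.5656, 0.1152, 0.1549]
tool_rot: [-0.0, 0.979, 0.203, -0.0]
contact_force: [0.3, -0.6, 0.2]
gripper_width: 0.403
t 13.53 pos [0.5656 0.1152 0.1549] w 0.403 F [ 0.3 -0.6  0.2] yaw x 23.45 z axis [-0.001 -0.    -1.   ]
shift cm [-0.07  0.07  0.19]
```

```bash
python3 -m crank '[[-0.03,0.06,0.1,0],[0,0,0,0]]';python3 -m crank '[[0,0,0,0],[0,0,0,0],[0,0,0,0],[0,0,0,0],[0,0,0,0],[0,0,0,0]]' 0; python3 -m crank '[[0,0,-0.3,0],[0,0,-0.6,0],[0,0,-1.1,0],[0,0,-1,0],[0,0,-1.5,0],[0,0,-1.5,0],[0,0,-1.5,0],[0,0,-0.8,0],[0,0,0,0],[0,0,0,0]]'; python3 go.py .4798 -.252 .236
python3 - <<'E'
from plant import manip; from h import *; import pickle
f=manip.grab_frame("wrist"); crop(f,200,220,360,380,4,"pics/w9.png")
E
```

```text
time: 13.7
tool_pos: [0.5665, 0.1147, 0.1557]
tool_rot: [0.0, 0.979, 0.203, 0.001]
contact_force: [0.4, -0.3, 0.5]
gripper_width: 0.398
time: 14.2
tool_pos: [0.5663, 0.1147, 0.1555]
tool_rot: [0.0, 0.979, 0.204, 0.001]
contact_force: [-0.9, -0.3, 6.2]
gripper_width: 0.132
time: 15.03
tool_pos: [0.5659, 0.1147, 0.238]
tool_rot: [0.0, 0.979, 0.204, 0.001]
contact_force: [-0.8, 0.4, 0.2]
gripper_width: 0.131
t 15.03 pos [0.5659 0.1147 0.238 ] w 0.131 F [-0.8  0.4  0.2] yaw x 23.49 z axis [ 0.001  0.    -1.   ]
shift cm [-22.52  30.2    0.18]
```

View pics/w9.png

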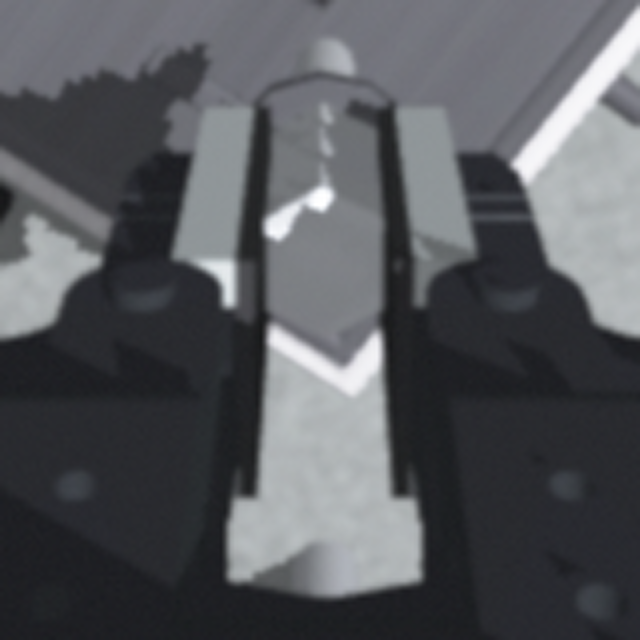

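```bash
python3 -m crank '[[-1,1.3,0,0],[-1.8,2.4,0,0],[-2.3,3.1,0,0],[-2.3,3.1,0,0],[-2.3,3.1,0,0],[-2.3,3.1,0,0],[-2.3,3.1,0,0],[-2.3,3.1,0,0],[-2.3,3.1,0,0],[-1.6,2.1,0,0]]'; python3 -m crank '[[-1.3,1.7,1,0],[-0.7,0.9,2,0],[0,0.2,2.5,0],[0,0,2.5,0],[0,0,2.5,0],[0,0,2,0],[0,0,1.2,0],[0,0,0.5,0],[0,0,0,0],[0,0,0,0]]'; python3 go.py .4798 -.252 .075
python3 - <<'E'
from plant import manip; from h import *; import pickle
D={n:manip.grab_frame(n) for n in("wrist","scene")}; pickle.dump((D,manip.state()),open("d10.pkl","wb"))
crop(D["wrist"],210,160,360,300,5,"pics/w10.png");crop(D["scene"],110,200,210,310,5,"pics/s10.png")
E
```

```text
time: 15.92
tool_pos: [0.4856, -0.2217, 0.2357]
tool_rot: [-0.0, 0.979, 0.203, -0.001]
contact_force: [0.6, 0.8, -0.6]
gripper_width: 0.134
time: 16.75
tool_pos: [0.4805, -0.2531, 0.0959]
tool_rot: [0.0, 0.979, 0.204, 0.0]
contact_force: [0.5, -0.4, 0.6]
gripper_width: 0.132
t 16.75 pos [ 0.4805 -0.2531  0.0959] w 0.132 F [ 0.5 -0.4  0.6] yaw x 23.5 z axis [ 0.001 -0.    -1.   ]
shift cm [-0.02 -0.13  2.09]
```

View pics/w10.png

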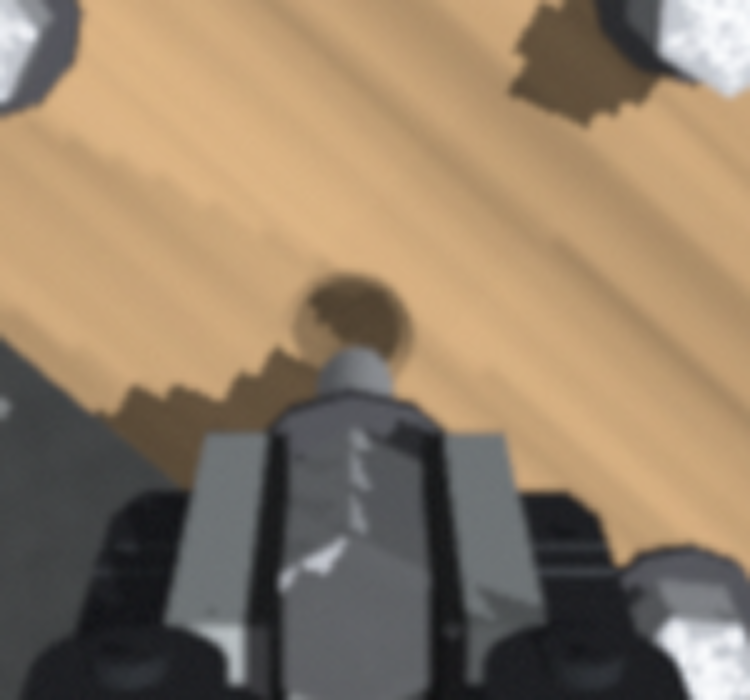

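View pics/s10.png

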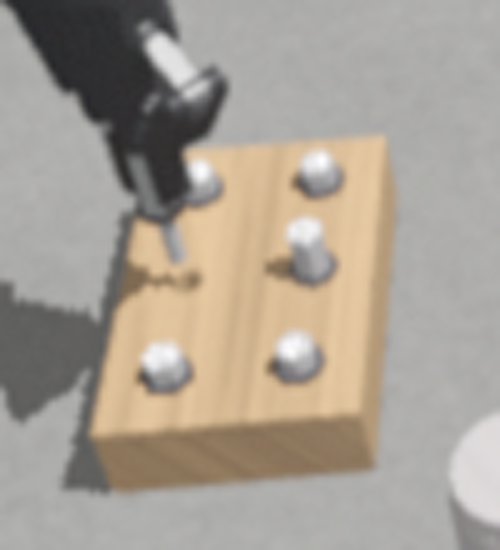

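Bolt B's tip is above the right hole, seen at (352,325) in the crop, but my offset estimates disagree by about 2 mm. I go down to just above the mouth and look again.

```bash
python3 -m crank '[[0,0,0.6,0],[0,0,0.5,0],[0,0,0,0],[0,0,0,0],[0,0,0,0]]'; python3 go.py .4798 -.252 .075
python3 - <<'E'
from plant import manip; from h import *; import pickle
D={n:manip.grab_frame(n) for n in("wrist","scene")}; pickle.dump((D,manip.state()),open("d11.pkl","wb"))
crop(D["wrist"],240,190,320,270,8,"pics/w11.png");crop(D["scene"],120,220,180,280,8,"pics/s11.png")
E
```

```text
time: 17.27
tool_pos: [0.48, -0.2528, 0.0843]
tool_rot: [-0.0, 0.979, 0.204, -0.0]
contact_force: [0.7, 0.1, -1.5]
gripper_width: 0.132
t 17.27 pos [ 0.48   -0.2528  0.0843] w 0.132 F [ 0.7  0.1 -1.5] yaw x 23.49 z axis [-0.  0. -1.]
shift cm [ 0.01 -0.09  0.93]
```

View pics/w11.png

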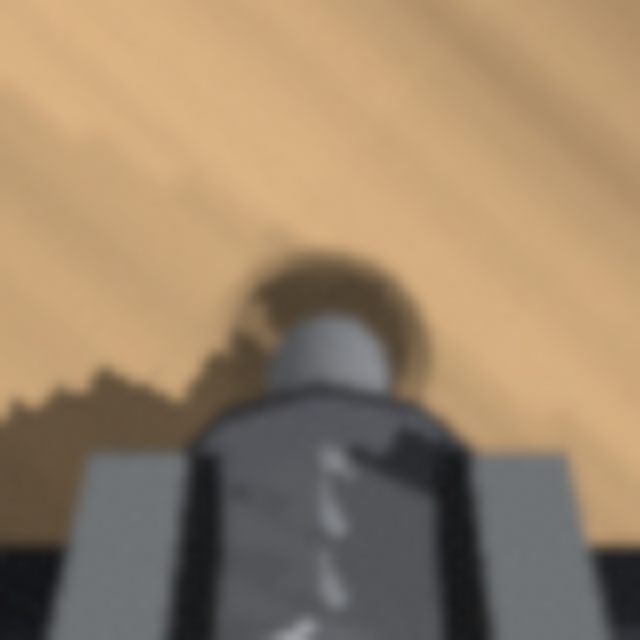

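View pics/s11.png

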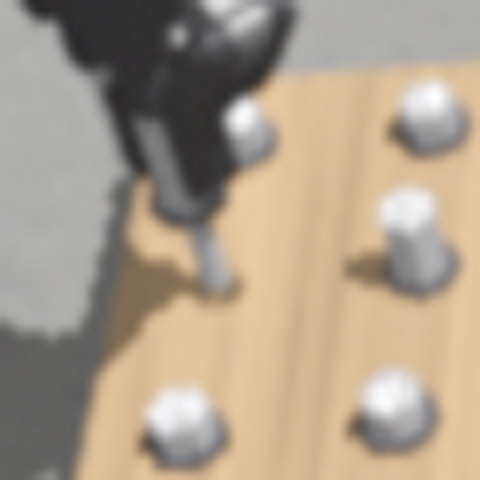

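The bolt tip is centred sideways and about 1 mm too near. I shift by -0.1 cm in tool y and lower it in.

```bash
python3 -m crank '[[0,-0.1,0,0],[0,0,0,0],[0,0,0.5,0],[0,0,0.5,0],[0,0,0,0],[0,0,0,0]]'; python3 -m crank '[[0,0,0.5,0],[0,0,0.5,0],[0,0,0.5,0],[0,0,0.5,0],[0,0,0.3,0],[0,0,0.2,0],[0,0,0,0],[0,0,0,0]]'; python3 go.py .4798 -.252 .0495
```

```text
time: 17.87
tool_pos: [0.4792, -0.2516, 0.0735]
tool_rot: [-0.001, 0.979, 0.204, -0.001]
contact_force: [-0.9, 0.5, -0.5]
gripper_width: 0.13
time: 18.53
tool_pos: [0.4796, -0.2519, 0.0496]
tool_rot: [-0.0, 0.979, 0.204, -0.0]
contact_force: [-1.4, 0.3, 3.5]
gripper_width: 0.129
t 18.53 pos [ 0.4796 -0.2519  0.0496] w 0.129 F [-1.4  0.3  3.5] yaw x 23.5 z axis [-0.  0. -1.]
shift cm [0.02 0.01 0.01]
```

```bash
python3 -m crank '[[0,0,0,0],[0,0,0,0],[0,0,0,0],[0,0,0,0]]' 0.3;  python3 -m crank '[[0,0,-0.5,0],[0,0,-1.5,0],[0,0,-2.5,0],[0,0,-3,0],[0,0,-3,0],[0,0,-3,0],[0,0,-3,0],[0,0,-2,0],[0,0,-1,0],[0,0,0,0]]';  python3 -m crank '[[0,0,0,1],[0,0,0,1],[0,0,0,1],[0,0,0,1],[0,0,0,1],[0,0,0,0.98],[0,0,0,0]]' 0.6; python3 go.py .5667 .266 .24 -12.4
python3 - <<'E'
from plant import manip; from h import *; import pickle
f=manip.grab_frame("wrist"); cv2.imwrite("pics/w12.png",f["img"][:,:,::-1])
f=manip.grab_frame("scene"); crop(f,120,200,220,310,5,"pics/s12.png")
E
```

```text
time: 18.87
tool_pos: [0.4797, -0.252, 0.0492]
tool_rot: [0.0, 0.979, 0.204, 0.0]
contact_force: [0.0, -0.7, 0.1]
gripper_width: 0.299
time: 19.7
tool_pos: [0.4809, -0.2528, 0.2478]
tool_rot: [0.002, 0.979, 0.204, 0.002]
contact_force: [1.0, -0.0, -0.1]
gripper_width: 0.299
time: 20.28
tool_pos: [0.4788, -0.2514, 0.2417]
tool_rot: [-0.001, 0.994, -0.109, -0.002]
contact_force: [-0.3, 0.8, -0.4]
gripper_width: 0.597
t 20.28 pos [ 0.4788 -0.2514  0.2417] w 0.597 F [-0.3  0.8 -0.4] yaw x -12.48 z axis [-0.003  0.002 -1.   ]
shift cm [ -2.6  -52.42   0.26]
turn units (tool z) -0.013 q6 -0.4
```

View pics/s12.png

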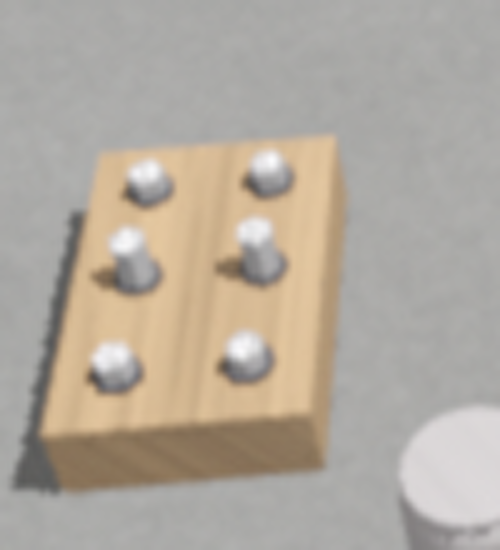

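View pics/w12.png

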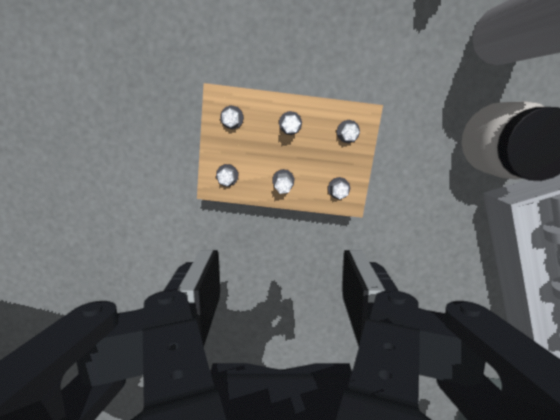

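Both bolts now stand in the board and both rows are complete. On to the breather box: 52 cm along -y.

```bash
python3 -m crank '[[0,-1.5,0,0],[-0.2,-3,0,0],[-0.2,-3.7,0,0],[-0.2,-3.7,0,0],[-0.2,-3.7,0,0],[-0.2,-3.7,0,0],[-0.2,-3.7,0,0],[-0.2,-3.7,0,0],[-0.2,-3.7,0,0],[-0.2,-3.7,0,0]]'; python3 -m crank '[[-0.2,-3.7,0,0],[-0.2,-3.7,0,0],[-0.2,-3.7,0,0],[-0.2,-3,0,0],[-0.2,-2.2,0,0],[0,-1,0,0],[0,0,0,0],[0,0,0,0],[0,0,0,0]]'; python3 go.py .5667 .266 .24 -12.4
python3 - <<'E'
from plant import manip; from h import *; import pickle
f=manip.grab_frame("wrist"); cv2.imwrite("pics/w13.png",f["img"][:,:,::-1]);pickle.dump(f,open("w13.pkl","wb")); print(proj(f,(.5667,.266,.178)))
E
```

```text
time: 21.22
tool_pos: [0.5349, 0.0868, 0.2436]
tool_rot: [0.0, 0.994, -0.107, -0.0]
contact_force: [0.8, -1.2, 0.1]
gripper_width: 0.604
time: 21.97
tool_pos: [0.5625, 0.2548, 0.244]
tool_rot: [0.0, 0.994, -0.108, -0.0]
contact_force: [-0.4, -1.3, -0.8]
gripper_width: 0.599
t 21.97 pos [0.5625 0.2548 0.244 ] w 0.599 F [-0.4 -1.3 -0.8] yaw x -12.42 z axis [-0.001 -0.001 -1.   ]
shift cm [ 0.17 -1.18  0.4 ]
turn units (tool z) -0.003 q6 0.52
[283.58640062 200.95877284]
```

View pics/w13.png

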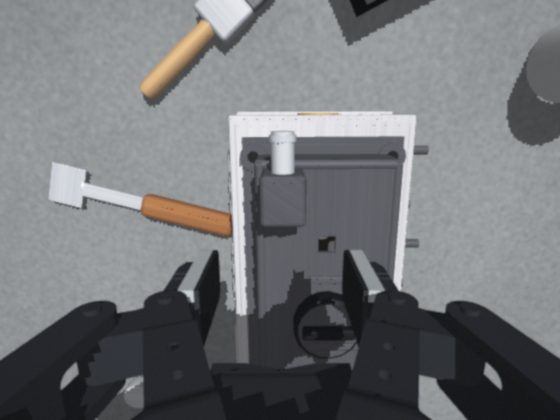

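The breather box is at about (284,198), squarely ahead between the jaws. I move over it and go down.

```bash
python3 -m crank '[[0.17,-1.2,0,0],[0,0,1,0],[0,0,2,0],[0,0,2,0],[0,0,2,0],[0,0,1.2,0],[0,0,0.8,0],[0,0,0.3,0],[0,0,0,0],[0,0,0,0]]'; python3 go.py .5667 .266 .150 -12.4
```

```text
time: 22.85
tool_pos: [0.5674, 0.2676, 0.1523]
tool_rot: [-0.0, 0.994, -0.108, 0.001]
contact_force: [0.1, 0.6, 0.9]
gripper_width: 0.6
t 22.85 pos [0.5674 0.2676 0.1523] w 0.6 F [0.1 0.6 0.9] yaw x -12.39 z axis [ 0.002  0.    -1.   ]
shift cm [-0.04  0.17  0.23]
turn units (tool z) 0.002 q6 0.54
```

```bash
python3 -m crank '[[0,0.12,0,0],[0,0,0,0],[0,0,0,0],[0,0,0,0],[0,0,0,0],[0,0,0,0],[0,0,0,0]]' 0; python3 go.py .5667 .266 .150 -12.4
python3 - <<'E'
from plant import manip; from h import *; import pickle
f=manip.grab_frame("wrist"); crop(f,180,160,400,325,3,"pics/w14.png")
E
```

```text
time: 23.43
tool_pos: [0.5669, 0.2666, 0.153]
tool_rot: [-0.0, 0.994, -0.108, 0.001]
contact_force: [-2.1, -0.7, 5.7]
gripper_width: 0.316
t 23.43 pos [0.5669 0.2666 0.153 ] w 0.316 F [-2.1 -0.7  5.7] yaw x -12.38 z axis [ 0.001  0.001 -1.   ]
shift cm [-0.01  0.07  0.3 ]
turn units (tool z) 0.003 q6 0.54
```

View pics/w14.png

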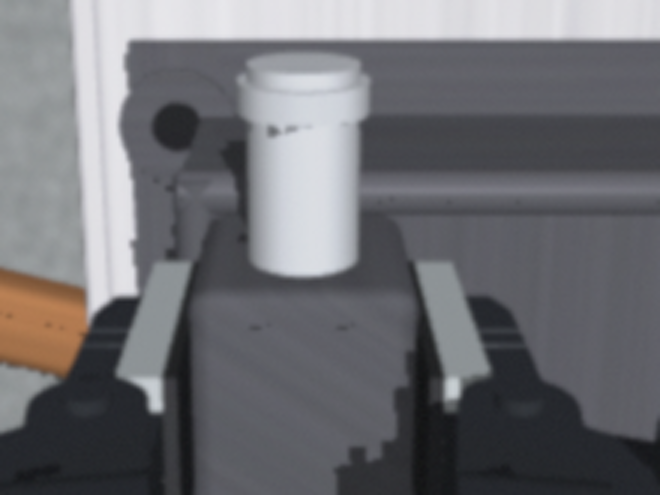

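The box is held (width 0.316, about 27 mm). I now peel along the arc around the far edge, in small stages.

```bash
python3 -m crank '[[0,0.04,-0.2,0],[0,0.06,-0.2,0],[0,0.07,-0.2,0],[0,0.07,-0.2,0],[0,0.09,-0.3,0],[0,0,0,0],[0,0,0,0]]'; python3 go.py .5667 .266 .150 -12.4
python3 - <<'E'
from plant import manip; from h import *; import pickle
f=manip.grab_frame("scene"); crop(f,230,100,430,280,4,"pics/s15.png"); print(manip.state()["ft_torque"].round(2))
E
```

```text
time: 24.07
tool_pos: [0.5652, 0.263, 0.1605]
tool_rot: [0.0, 0.994, -0.108, -0.001]
contact_force: [1.1, -1.5, -3.9]
gripper_width: 0.315
t 24.07 pos [0.5652 0.263  0.1605] w 0.315 F [ 1.1 -1.5 -3.9] yaw x -12.38 z axis [-0.002 -0.    -1.   ]
shift cm [ 0.08 -0.33  1.05]
turn units (tool z) 0.003 q6 0.53
[ 0.48 -0.19  0.01]
```

View pics/s15.png

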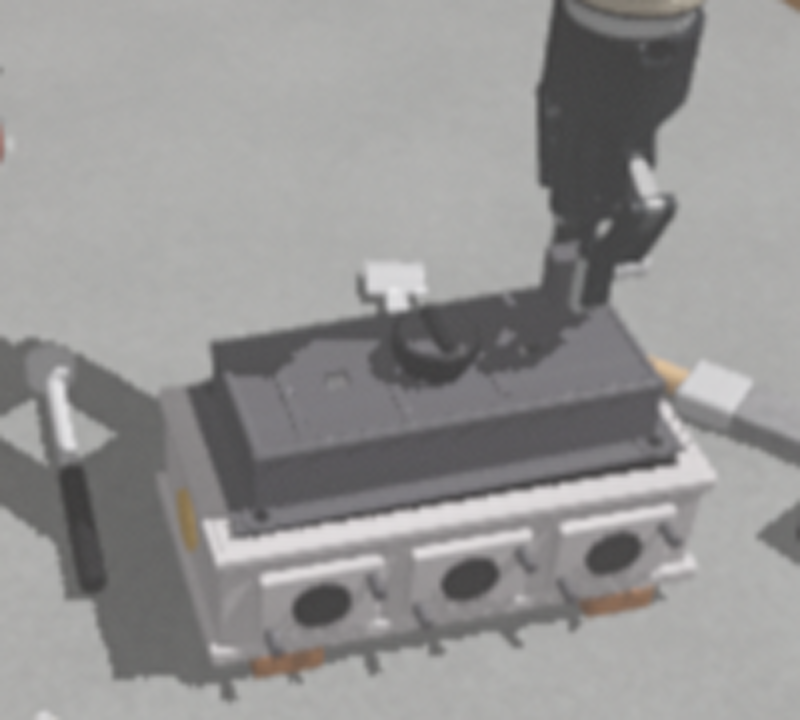

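```bash
python3 -m crank '[[0,0.1,-0.3,0],[0,0.1,-0.3,0],[0,0.1,-0.3,0],[0,0.1,-0.3,0],[0,0.1,-0.3,0],[0,0,0,0],[0,0,0,0]]'; python3 go.py .5667 .266 .150 -12.4
python3 - <<'E'
from plant import manip; from h import *; import pickle
f=manip.grab_frame("scene"); crop(f,230,100,430,280,4,"pics/s16.png"); print(manip.state()["ft_torque"].round(2))
E
```

```text
time: 24.7
tool_pos: [0.5649, 0.2583, 0.178]
tool_rot: [-0.0, 0.994, -0.108, 0.0]
contact_force: [-0.2, -1.7, -6.5]
gripper_width: 0.318
t 24.7 pos [0.5649 0.2583 0.178 ] w 0.318 F [-0.2 -1.7 -6.5] yaw x -12.4 z axis [ 0.001  0.001 -1.   ]
shift cm [ 0.01 -0.79  2.8 ]
turn units (tool z) -0.0 q6 0.53
[ 0.24  0.04 -0.03]
```

View pics/s16.png

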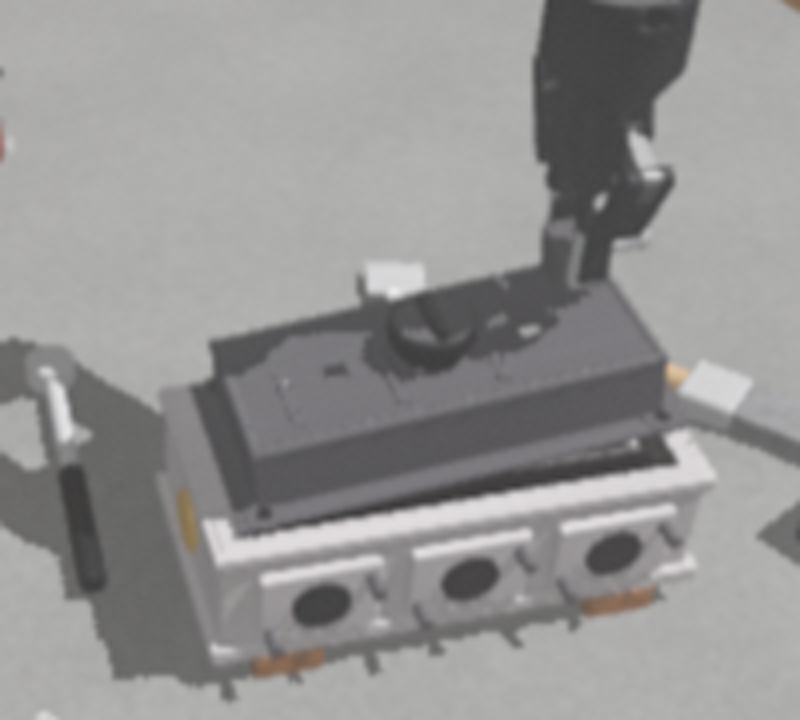

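The near corner is up, with the gasket lying dark on the head, and the far end still sits. I continue to about 0.28 rad.

```bash
python3 -m crank '[[0,0.11,-0.3,0],[0,0.12,-0.3,0],[0,0.13,-0.3,0],[0,0.14,-0.3,0],[0,0.14,-0.3,0],[0,0.15,-0.3,0],[0,0.15,-0.3,0],[0,0.16,-0.3,0],[0,0.16,-0.3,0],[0,0.17,-0.3,0]]';python3 go.py .5667 .266 .150 -12.4;  python3 -m crank '[[0,0.17,-0.3,0],[0,0.17,-0.3,0],[0,0,0,0],[0,0,0,0],[0,0,0,0]]'; python3 go.py .5667 .266 .150 -12.4
python3 - <<'E'
from plant import manip; from h import *; import pickle
f=manip.grab_frame("scene"); crop(f,230,100,430,280,4,"pics/s17.png"); print(manip.state()["ft_torque"].round(2))
E
```

```text
time: 25.58
tool_pos: [0.5617, 0.2441, 0.2078]
tool_rot: [-0.0, 0.994, -0.108, 0.0]
contact_force: [-0.3, -0.5, -2.9]
gripper_width: 0.318
t 25.58 pos [0.5617 0.2441 0.2078] w 0.318 F [-0.3 -0.5 -2.9] yaw x -12.38 z axis [ 0.  0. -1.]
shift cm [ 0.02 -2.24  5.78]
turn units (tool z) 0.003 q6 0.5
time: 26.0
tool_pos: [0.5609, 0.2409, 0.2131]
tool_rot: [0.0, 0.994, -0.108, -0.0]
contact_force: [0.6, 1.0, -4.0]
gripper_width: 0.311
t 26.0 pos [0.5609 0.2409 0.2131] w 0.311 F [ 0.6  1.  -4. ] yaw x -12.39 z axis [-0. -0. -1.]
shift cm [ 0.03 -2.58  6.31]
turn units (tool z) 0.002 q6 0.5
[ 0.36  0.07 -0.03]
```

View pics/s17.png

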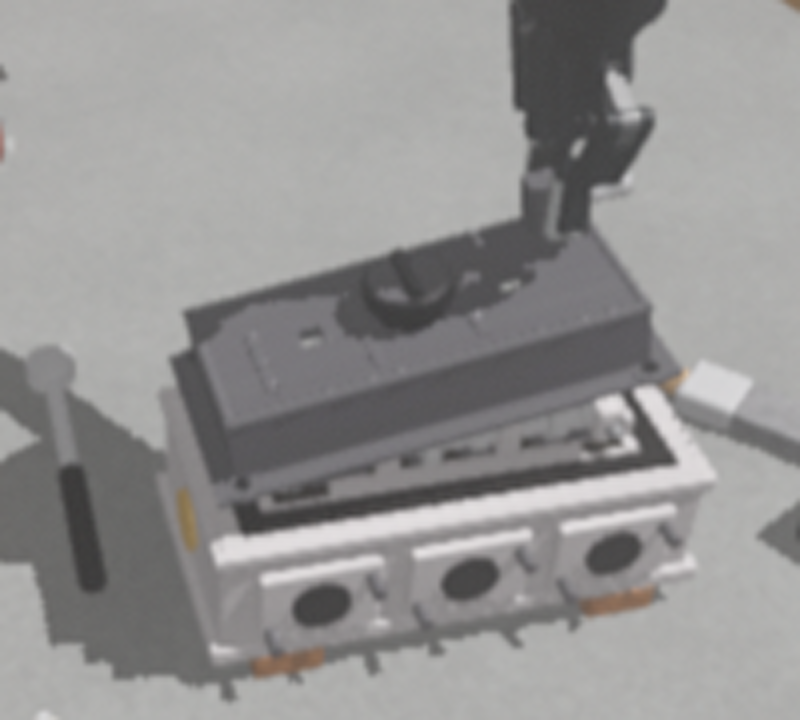

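The cover has broken free completely and hangs tilted in the grip, its far end slightly up too. I measure the tilt using both cameras.

Run:
```python
from plant import manip; from h import *; import pickle
D={n:manip.grab_frame(n) for n in("wrist","scene","top")}; pickle.dump((D,manip.state()),open("d18.pkl","wb"))
crop(D["top"],145,155,295,265,5,"pics/t18.png");crop(D["scene"],260,130,420,250,5,"pics/s18.png")
```

```text
(no output)
```

View pics/t18.png

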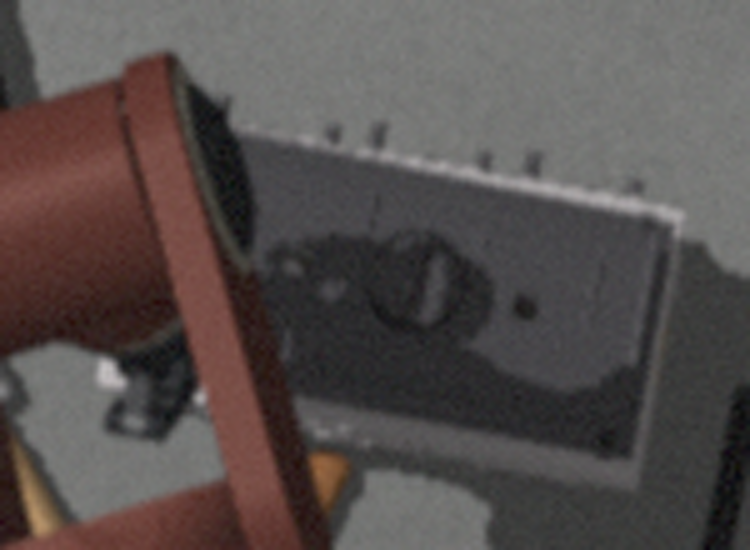

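View pics/s18.png

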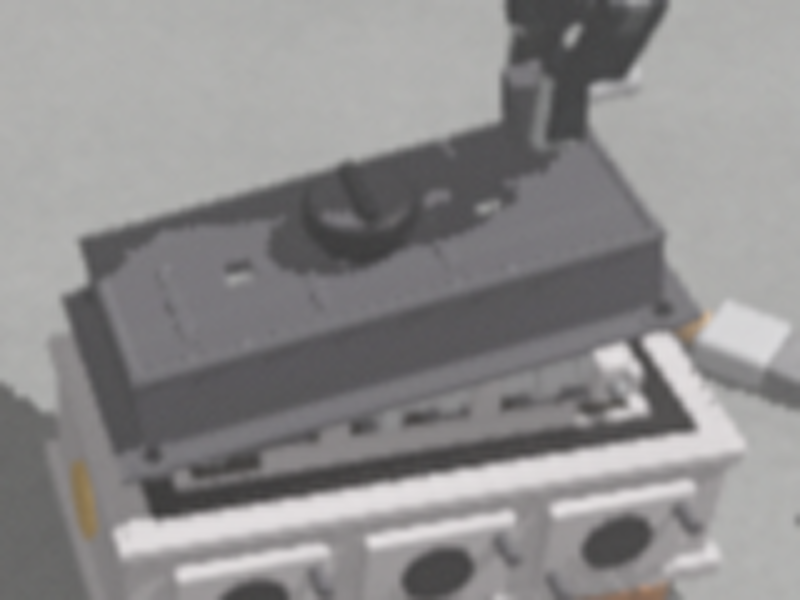

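```bash
cat > pose.py <<'E'
from h import *
def coverpose(f,pts):
    """pts: list of (model xyz mm, pixel). returns world pose"""
    O=np.array([p[0] for p in pts],float)/1000; I=np.array([p[1] for p in pts],float)
    K,p,M=cam(f); ok,rv,tv=cv2.solvePnP(O,I,K,None,flags=cv2.SOLVEPNP_ITERATIVE)
    Rc=cv2.Rodrigues(rv)[0]; C=np.diag([1,-1,-1.]); Rw=M@C@Rc; t=p+M@C@tv.ravel()
    e=np.linalg.norm(cv2.projectPoints(O,rv,tv,K,None)[0][:,0]-I,axis=1)
    zx,zy=np.degrees(np.arcsin(Rw[2,0])),np.degrees(np.arcsin(Rw[2,1]))
    print("mid",t.round(4),"x-axis up deg",zx.round(1),"y-axis up deg",zy.round(1),"yaw x",np.degrees(np.arctan2(Rw[1,0],Rw[0,0])).round(1),"err px",e.round(1))
    for n,c in(("near",(-62,127,0)),("beside",(62,127,0)),("opp",(62,-127,0)),("along",(-62,-127,0))): print(n,(t+Rw@np.array(c)/1000).round(4))
    return Rw,t
E
python3 - <<'E'
from pose import *; import pickle
c=lambda u,v,x0=260,y0=130,k=5:(x0+(u+.5)/k-.5,y0+(v+.5)/k-.5)
D,s=pickle.load(open("d18.pkl","rb"))
coverpose(D["scene"],[((49,-114,43),c(137,388)),((49,114,43),c(660,240)),((-49,-114,43),c(82,240)),((0,-55,43),c(240,271)),((0,55,43),c(487,208)),((62,127,3),c(712,318)),((62,-127,3),c(128,476)),((-62,-127,3),c(65,297))])
t,s0=pickle.load(open("f0.pkl","rb"))
c=lambda u,v,x0=255,y0=140,k=5:(x0+(u+.5)/k-.5,y0+(v+.5)/k-.5)
coverpose(s0,[((49,-114,43),c(198,370)),((49,114,43),c(708,293)),((-49,-114,43),c(148,231)),((62,127,3),c(735,375)),((62,-127,3),c(168,467)),((0,55,68),c(548,193)),((0,-55,68),c(306,232))])
E
```

```text
mid [0.5689 0.1599 0.1406] x-axis up deg -0.3 y-axis up deg 9.5 yaw x -12.7 err px [0.8 1.2 0.4 0.5 0.6 1.6 1.1 0.1]
near [0.5361 0.2958 0.1619]
beside [0.6571 0.2684 0.1612]
opp [0.6017 0.0241 0.1192]
along [0.4807 0.0514 0.12  ]
mid [0.5747 0.1702 0.0998] x-axis up deg 0.8 y-axis up deg 1.0 yaw x -13.8 err px [0.5 0.5 0.5 0.1 1.  0.8 0.4]
near [0.5447 0.3083 0.1013]
beside [0.6651 0.2788 0.103 ]
opp [0.6047 0.0321 0.0984]
along [0.4843 0.0616 0.0967]
```

The cover is tilted about 9.5° (0.17 rad), far edge at about z 0.12. I rest the far edge on the head lightly and lower the near end, so the cover turns level in the grip, then lift it straight.

```bash
python3 -m crank '[[0,0,0.3,0],[0,0,0.4,0],[0,0,0.4,0],[0,0,0.2,0],[0,0,0,0],[0,0,0,0]]';  python3 go.py .5667 .266 .150; python3 -m crank '[[0,0,0.2,0],[0,0,0.2,0],[0,0,0,0],[0,0,0,0]]'; python3 go.py .5667 .266 .150 -12.4
python3 - <<'E'
from plant import manip; from h import *; import pickle
D={n:manip.grab_frame(n) for n in("wrist","scene")}; pickle.dump((D,manip.state()),open("d19.pkl","wb"))
print(manip.state()["ft_torque"].round(2))
crop(D["scene"],260,130,420,250,5,"pics/s19.png")
E
```

```text
time: 26.7
tool_pos: [0.5608, 0.2408, 0.1998]
tool_rot: [0.0, 0.994, -0.108, -0.0]
contact_force: [-0.6, 0.3, -5.8]
gripper_width: 0.314
t 26.7 pos [0.5608 0.2408 0.1998] w 0.314 F [-0.6  0.3 -5.8] yaw x -12.39 z axis [-0.001 -0.    -1.   ]
shift cm [ 0.04 -2.59  4.98]
time: 27.03
tool_pos: [0.5609, 0.2408, 0.1961]
tool_rot: [0.0, 0.994, -0.108, -0.0]
contact_force: [-1.4, -0.1, -4.5]
gripper_width: 0.316
t 27.03 pos [0.5609 0.2408 0.1961] w 0.316 F [-1.4 -0.1 -4.5] yaw x -12.38 z axis [-0. -0. -1.]
shift cm [ 0.03 -2.58  4.61]
turn units (tool z) 0.003 q6 0.5
[ 0.35 -0.01 -0.01]
```

View pics/s19.png

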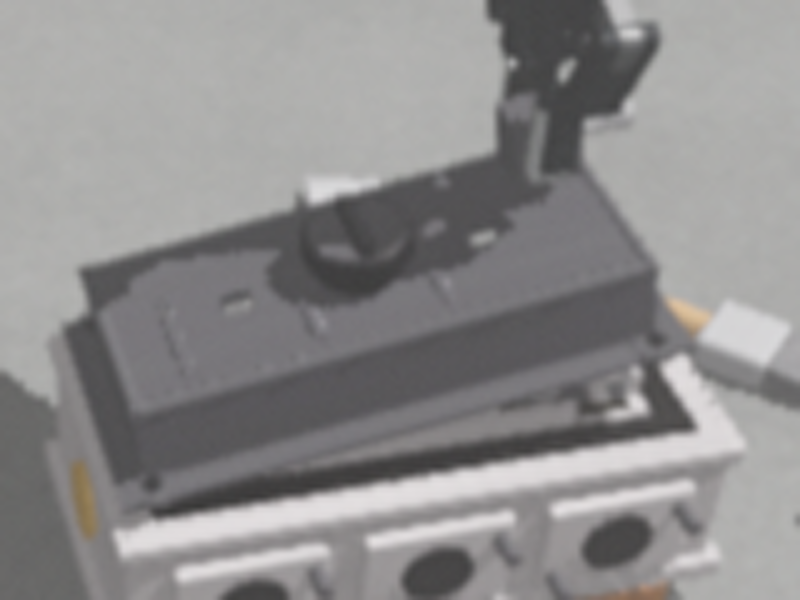

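Not touching yet: the far corner is at about (128,503), just above the head. I continue down gently.

```bash
for i in 1; do python3 -m crank '[[0,0,0.2,0],[0,0,0.2,0],[0,0,0,0],[0,0,0,0]]'; done
python3 - <<'E'
from plant import manip; s=manip.state(); print(s["contact_force"].round(1),s["ft_torque"].round(2))
E
python3 -m crank '[[0,-0.02,0.2,0],[0,-0.05,0.2,0],[0,0,0,0],[0,0,0,0]]'
python3 - <<'E'
from plant import manip; from h import *; import pickle
s=manip.state(); print(s["contact_force"].round(1),s["ft_torque"].round(2))
D={n:manip.grab_frame(n) for n in("wrist","scene")}; pickle.dump((D,manip.state()),open("d20.pkl","wb"))
crop(D["scene"],260,130,420,250,5,"pics/s20.png")
E
```

```text
time: 27.47
tool_pos: [0.5608, 0.2408, 0.192]
tool_rot: [0.0, 0.994, -0.108, -0.0]
contact_force: [-1.3, 0.6, -3.9]
gripper_width: 0.313
[-1.3  0.6 -3.9] [ 0.32 -0.03  0.03]
time: 27.8
tool_pos: [0.561, 0.2412, 0.1879]
tool_rot: [0.0, 0.994, -0.108, -0.0]
contact_force: [0.5, -1.8, -4.7]
gripper_width: 0.315
[ 0.5 -1.8 -4.7] [-0.05 -0.03  0.03]
```

View pics/s20.png

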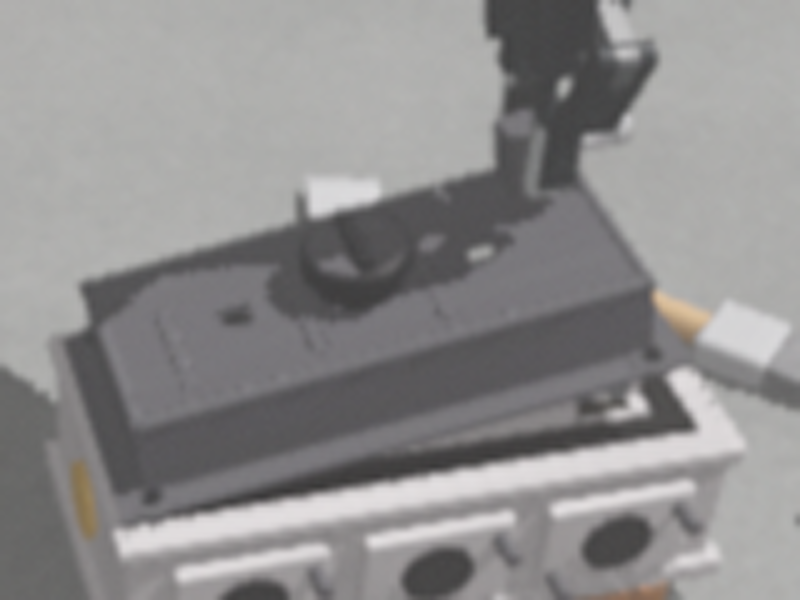

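The moment fell from 0.32 to about 0, so the far edge is touching. I now lower the near end along the arc.

```bash
python3 -m crank '[[0,-0.08,0.2,0],[0,-0.08,0.2,0],[0,-0.08,0.2,0],[0,-0.08,0.2,0],[0,0,0,0],[0,0,0,0]]'
python3 - <<'E'
from plant import manip; s=manip.state(); print(s["contact_force"].round(1),s["ft_torque"].round(2))
E
python3 -m crank '[[0,-0.08,0.2,0],[0,-0.07,0.2,0],[0,-0.07,0.2,0],[0,-0.07,0.2,0],[0,0,0,0],[0,0,0,0]]'
python3 - <<'E'
from plant import manip; from h import *; import pickle
s=manip.state(); print(s["contact_force"].round(1),s["ft_torque"].round(2))
D={n:manip.grab_frame(n) for n in("wrist","scene")}; pickle.dump((D,manip.state()),open("d21.pkl","wb"))
crop(D["scene"],260,130,420,250,5,"pics/s21.png")
E
```

```text
time: 28.4
tool_pos: [0.5621, 0.2448, 0.1805]
tool_rot: [0.0, 0.994, -0.108, 0.0]
contact_force: [-0.1, -2.6, -0.9]
gripper_width: 0.313
[-0.1 -2.6 -0.9] [-0.75  0.06  0.06]
time: 28.9
tool_pos: [0.5626, 0.2483, 0.1726]
tool_rot: [-0.001, 0.994, -0.108, 0.0]
contact_force: [0.5, 3.3, 1.1]
gripper_width: 0.313
[0.5 3.3 1.1] [-0.02  0.04 -0.03]
```

View pics/s21.png

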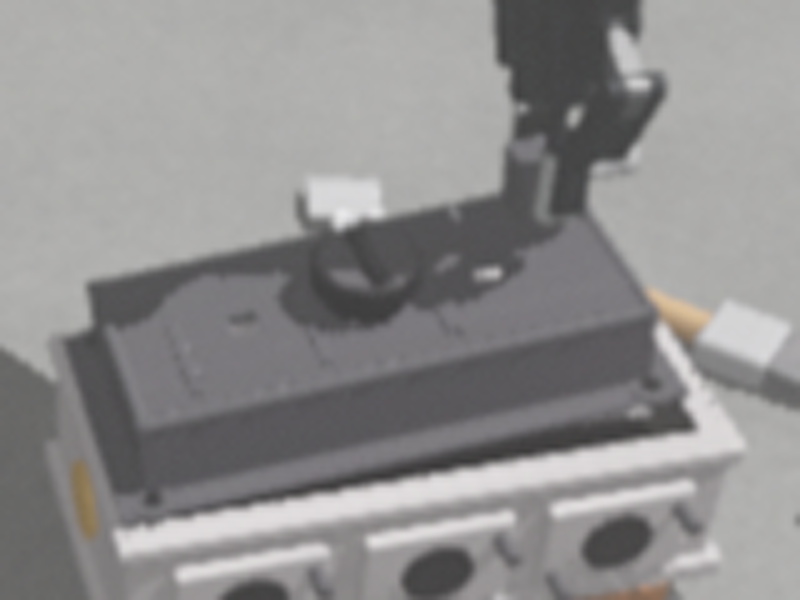

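Run:
```python
from pose import *; import pickle
c=lambda u,v,x0=260,y0=130,k=5:(x0+(u+.5)/k-.5,y0+(v+.5)/k-.5)
D,s=pickle.load(open("d21.pkl","rb"))
coverpose(D["scene"],[((49,-114,43),c(147,431)),((49,114,43),c(654,313)),((-49,-114,43),c(92,285)),((0,-55,43),c(244,318)),((0,55,43),c(488,273)),((62,127,3),c(695,388)),((62,-127,3),c(128,520)),((-62,-127,3),c(68,342))])
```

```text
mid [0.5674 0.1626 0.1052] x-axis up deg 0.4 y-axis up deg 5.5 yaw x -12.5 err px [1.  1.1 0.1 1.4 0.6 1.1 0.5 0.4]
near [0.5342 0.2995 0.117 ]
beside [0.6553 0.2726 0.1179]
opp [0.6005 0.0257 0.0933]
along [0.4795 0.0527 0.0924]
```

Tilt is now about 5°. A little more, then straight up gently.

```bash
python3 -m crank '[[0,-0.06,0.2,0],[0,-0.06,0.2,0],[0,-0.06,0.2,0],[0,0,0,0],[0,0,0,0]]'; python3 -m crank '[[0,0,-0.1,0],[0,0,-0.1,0],[0,0,-0.2,0],[0,0,-0.2,0],[0,0,-0.3,0],[0,0,-0.3,0],[0,0,-0.3,0],[0,0,-0.3,0],[0,0,-0.2,0],[0,0,0,0]]'
python3 - <<'E'
from plant import manip; from h import *; import pickle
s=manip.state(); print(s["contact_force"].round(1),s["ft_torque"].round(2))
D={n:manip.grab_frame(n) for n in("wrist","scene")}; pickle.dump((D,manip.state()),open("d22.pkl","wb"))
crop(D["scene"],260,120,420,240,5,"pics/s22.png")
E
```

```text
time: 29.42
tool_pos: [0.563, 0.2495, 0.1664]
tool_rot: [-0.0, 0.994, -0.108, 0.0]
contact_force: [0.6, 2.5, 1.4]
gripper_width: 0.313
time: 30.25
tool_pos: [0.563, 0.2495, 0.1871]
tool_rot: [-0.0, 0.994, -0.108, 0.0]
contact_force: [0.5, 0.1, -4.1]
gripper_width: 0.317
[ 0.5  0.1 -4.1] [ 0.38  0.06 -0.02]
```

View pics/s22.png

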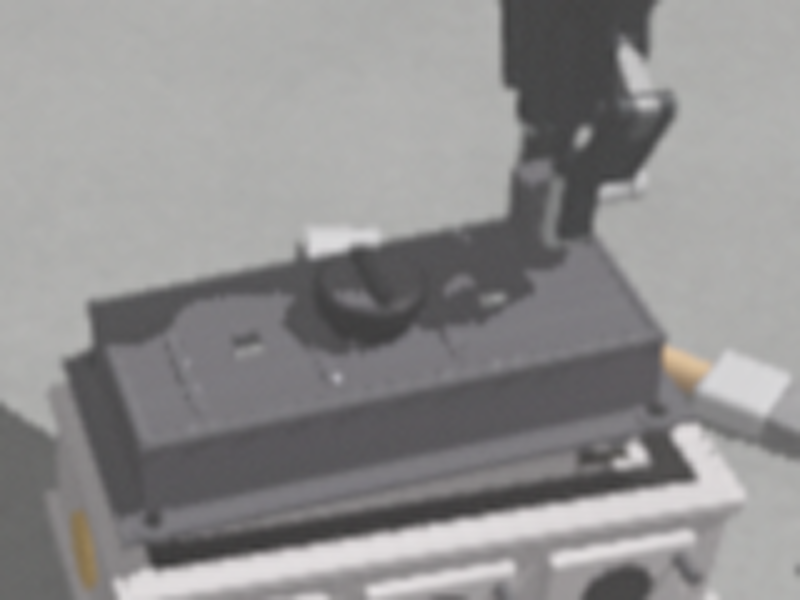

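It holds nearly level, hanging clear with the gasket in place. Raise to about 10 cm.

```bash
python3 -m crank '[[0,0,-0.3,0],[0,0,-0.6,0],[0,0,-0.9,0],[0,0,-1,0],[0,-0.1,-1,0],[0,-0.2,-1,0],[0,-0.2,-1,0],[0,-0.2,-1,0],[0,-0.1,-0.6,0],[0,0,-0.3,0]]'; python3 -m crank '[[0,0,-0.1,0],[0,0,0,0],[0,0,0,0],[0,0,0,0],[0,0,0,0]]'
python3 - <<'E'
from plant import manip; from h import *; import pickle
s=manip.state(); print(s["contact_force"].round(1),s["ft_torque"].round(2))
D={n:manip.grab_frame(n) for n in("wrist","scene","top")}; pickle.dump((D,manip.state()),open("d23.pkl","wb"))
crop(D["scene"],250,80,410,240,5,"pics/s23.png");crop(D["top"],140,145,410,295,2.9,"pics/t23.png")
E
```

```text
time: 31.18
tool_pos: [0.5651, 0.2576, 0.2652]
tool_rot: [-0.001, 0.994, -0.108, 0.001]
contact_force: [0.7, -0.1, -3.6]
gripper_width: 0.316
time: 31.6
tool_pos: [0.5642, 0.2569, 0.2635]
tool_rot: [0.0, 0.994, -0.108, -0.001]
contact_force: [0.6, -1.1, -4.1]
gripper_width: 0.315
[ 0.6 -1.1 -4.1] [0.33 0.03 0.03]
```

View pics/s23.png

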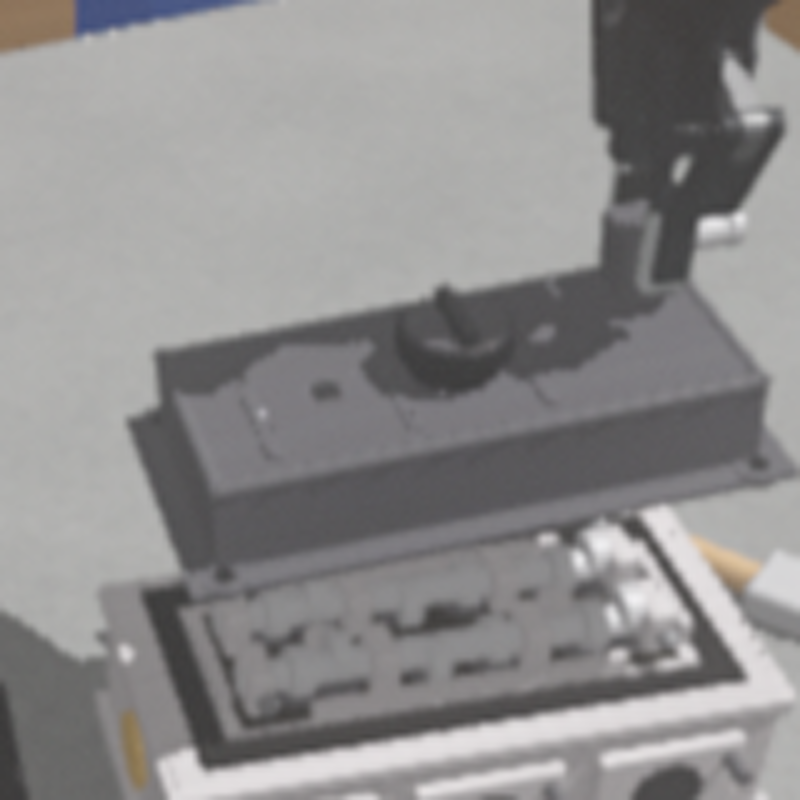

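View pics/t23.png

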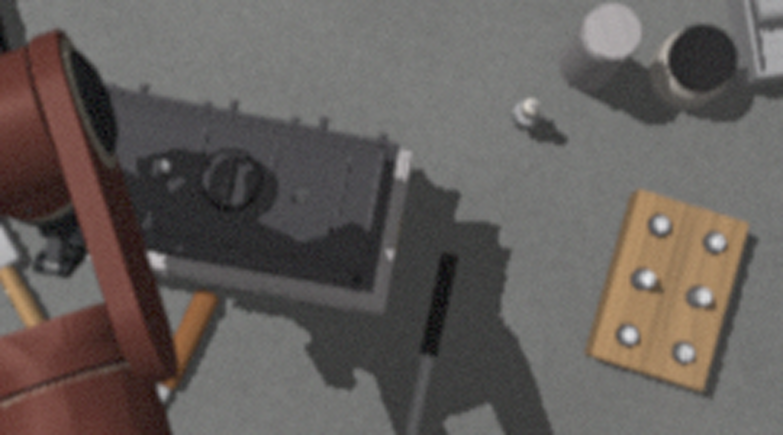

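Run:
```python
from pose import *; import pickle
c=lambda u,v,x0=250,y0=80,k=5:(x0+(u+.5)/k-.5,y0+(v+.5)/k-.5)
D,s=pickle.load(open("d23.pkl","rb"))
coverpose(D["scene"],[((49,-114,43),c(213,495)),((49,114,43),c(767,382)),((-49,-114,43),c(158,353)),((0,-55,43),c(327,390)),((0,55,43),c(543,332)),((62,127,3),c(797,465)),((62,-127,3),c(195,587)),((-62,-127,3),c(128,418))])
for z in(.103,):
  print("gasket",[onz(D["scene"],c(*p),z)[:2].round(4) for p in((207,768),(745,676),(150,590))])
a=np.radians(-12.4); ex=np.array([np.cos(a),np.sin(a)]);ey=np.array([-ex[1],ex[0]]); m=np.array([.5761,.1675])
print("expected",[(m+x*ex+y*ey).round(4) for x,y in((.06,-.125),(.06,.125),(-.06,-.125))])
```

```text
mid [0.5591 0.1725 0.1938] x-axis up deg -0.1 y-axis up deg 4.7 yaw x -12.1 err px [1.  2.6 0.6 1.2 6.1 1.8 1.5 0.2]
near [0.525  0.3092 0.2044]
beside [0.6462 0.2833 0.2042]
opp [0.5932 0.0357 0.1832]
along [0.472  0.0617 0.1835]
gasket [array([0.6091, 0.0343]), array([0.6602, 0.2751]), array([0.4938, 0.0622])]
expected [array([0.6079, 0.0325]), array([0.6615, 0.2767]), array([0.4907, 0.0583])]
```

Run:
```python
from pose import *; import pickle
c=lambda u,v,x0=250,y0=80,k=5:(x0+(u+.5)/k-.5,y0+(v+.5)/k-.5)
D,s=pickle.load(open("d23.pkl","rb"))
Rw,t=coverpose(D["scene"],[((49,-114,43),c(213,495)),((49,114,43),c(767,382)),((-49,-114,43),c(158,353)),((0,-55,43),c(327,390)),((62,127,3),c(797,465)),((62,-127,3),c(195,587)),((-62,-127,3),c(128,418))])
# top view cross-check of dome far corners and hole B
print([proj(D["top"],t+Rw@np.array(m)/1000).round(1) for m in((49,-114,43),(-49,-114,43))], [(140+(u+.5)/2.9-.5,145+(v+.5)/2.9-.5) for u,v in((393,140),(370,288))])
```

```text
mid [0.5662 0.1703 0.1982] x-axis up deg 0.1 y-axis up deg 4.6 yaw x -12.8 err px [1.1 0.9 0.2 0.4 0.9 1.6 0.5]
near [0.5337 0.3075 0.2083]
beside [0.6546 0.2801 0.2085]
opp [0.5987 0.0332 0.1881]
along [0.4777 0.0606 0.1879]
[array([270.5, 201.2]), array([262.2, 243.2])] [(275.18965517241384, 192.94827586206895), (267.2586206896552, 243.98275862068965)]
```

The cover is level to about 4.5° and about 9.8 cm above the head. A 3 mm rise, settle, a last check that nothing is creeping, then hand in.

```bash
python3 -m crank '[[0,0,-0.1,0],[0,0,-0.2,0],[0,0,0,0],[0,0,0,0],[0,0,0,0],[0,0,0,0],[0,0,0,0],[0,0,0,0],[0,0,0,0],[0,0,0,0]]'
python3 - <<'E'
from plant import manip; from h import *; import pickle
s=manip.state(); print(s["contact_force"].round(1),s["ft_torque"].round(2),s["joint_vel"].round(3))
f=manip.grab_frame("scene"); cv2.imwrite("pics/s24.png",f["img"][:,:,::-1])
E
```

```text
time: 32.58
tool_pos: [0.5645, 0.2571, 0.2673]
tool_rot: [0.0, 0.994, -0.108, -0.0]
contact_force: [-0.8, 0.2, -4.0]
gripper_width: 0.315
[-0.8  0.2 -4. ] [0.32 0.   0.02] [-0.002  0.002 -0.     0.002 -0.     0.001]
```

View pics/s24.png

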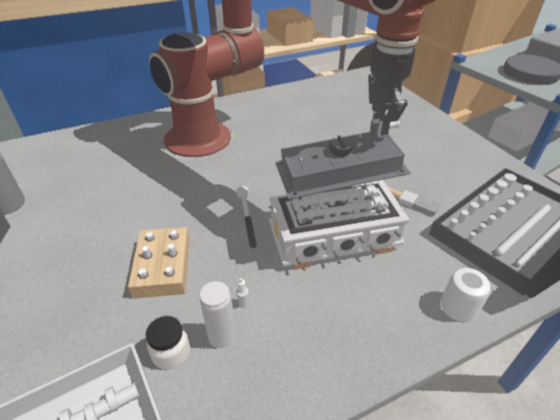

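The picture shows the cover held over the head at (343,160), the gasket on the head at (340,208), both bolts in the board at (146,252) and (171,250), and the other things where they were.

```bash
python3 -c "from plant import manip; print(manip.job_done())"
```

```text
the job is handed in; nothing more can be done
None
```

The job was handed in at about 32.6 s of the 69 s allowed. Both bolts stand in the two free holes of the board, with the rows complete. The cover is held by the breather box over the head.

**Peel:** The near corner rose first, and the opposite end still sat down after about 25 mm of lift. The cover then came free somewhere before the intended 0.25 rad and hung at about 9.5°. To level it, I set its far edge lightly back on the head, under about 5 N by the wrist reading, turned it level in the grip, and lifted it straight up.

**Last checks:**
- **Height and tilt:** The underside was about 9.8 cm above the head, then I raised it another 3 mm. The tilt measured about 4.5°, breather end high; the same method read 1° on the seated cover at the start.
- **Hold:** The wrist reads a steady 4 N, which is the cover's weight, and the arm is at rest.
- **Gasket:** Two of its corners measured within about 2 mm of their expected places, and the third within about 5 mm. I put the larger gap down to picture reading, not movement.
- **Bystanders:** They look unmoved in the last picture, judged by eye only.

**Disagreements:**
- A first fit of the cover's pose had a mis-picked point (6 px error), so I redid it without that point.
- The top camera disagrees with the scene-camera pose by about 5–10 px at the cover's far end, so its sideways position over the head is known only to about 1–2 cm.

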